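Put the carver's tools back in their foam drawer inserts

ROBOT

A 7-joint arm with a two-finger parallel gripper is mounted at the origin on the work surface. World frame = base frame: x ahead of the robot, y to its left, z up, the work surface at z = 0. Lengths are in mm, angles in rad, forces in N, time in s.
With the tool pointing down it reaches from about 400 to 850 mm from the base axis. Payload 4.4 kg.
Tool frame: the origin (TCP) lies at the very end of the fingers, on their centre line; the grasp point (between the pads) lies 19 mm behind it (arm.tcp_to_grasp is the z of the grasp point in the tool frame, in mm); z points along the fingers, y is the line along which they close (so a half turn about z gives the same grasp; the last joint's range is limited). The gripper opens to 94 mm and grips with 3 to 60 N. Pads are 16 mm wide; open, the fingers measure 119 mm over their backs; the gripper's body (75 mm by 177 mm) begins 78 mm behind the grasp point.
Start: joints at [-1.331, 0.628, 0.038, 1.517, -0.027, 0.996, -0.02], TCP at [195.662, 619.867, 205.478] pointing down, gripper open.
Joint ranges: [-3.06, 3.06], [-0.37, 2.12], [-1.25, 1.32], [0.18, 2.47], [-1.1, 4.24], [0.23, 1.98], [-2.94, 2.94]. Speed limits (rad/s): [2.57, 2.57, 3.14, 3.14, 3.14, 3.14, 3.14].

INTERFACE

Orientations are given as a unit quaternion [w, x, y, z].
In Python, from cell import status, optics, job, arm gives the robot as it stands.
- The arm moves only by the tool carry_out, never from a script. Its argument "motion" is a list of rows, each an object of numbers: "hand": the opening, from 0 (shut) to 1 (fully open); "dx", "dy", "dz": the shift along the tool's x, y, z in units of 60 mm (1.0 is 60 mm); "ax", "ay", "az": the turn, a rotation vector about the tool's x, y, z in units of 5 degrees (1.0 is 5 degrees). A call has 1 to 12 rows; each row is the pose to reach, as a shift and turn from the pose commanded when the call began, along the tool's axes at that moment; what a row does not reach only later rows make up. A row lasts 1/8 s, in which the tool goes at most 62.5 mm and 10.7 degrees, less where a joint would pass 70% of its speed; a pose out of reach is approached as far as the arm can. A call with a gripper value outside its range is refused whole. The fingers move at their own pace and stop on an object; the grip force is fixed at half the most. Time passes only in rows, so rows that repeat a pose let the fingers close. It gives the time, the measured TCP pose, the force, the opening and the grip force at its end, in the units of the state.
- status.get_state(): the state, without advancing time (a new reading comes with each control period).
- optics.get_image(name): name is "scene" or "top" or "wrist"; returns the picture (400x640x3 uint8, blue, green, red); there is no depth.
- optics.camera_params(name): a dict with "mtx" (3x3 intrinsics, pixels), "rvec" (rotation vector, rad) and "tvec" (3), from world to camera coordinates, as OpenCV has them. Camera axes: x right, y down, z forward; pixel columns grow to the right and rows downward; lengths in mm; the calibration is good to about 2 mm. A picture is of the moment at which its call begins: read the wrist's pose just before it. camera_params takes no time and is no camera call; for the wrist camera it gives the pose at the moment of the call.
- job.close_job(): hands the job in; it is judged then, once.
Trained networks look in the newest picture that a camera, given by its name, has taken for a name from the list of things; names that differ only in an ending like _2 or _b are one class to them, and where a whole thing is asked for, a point or a joint stands for the part that bears it (a point fixed in the world has none). Each returns a list of dicts, best first, with "confidence" (0 to 1); they miss things now and then, are a little off and sometimes report something else, mostly with a low value. They report only what shows in the picture. A call takes as long as a camera call. They do not tell look-alikes from the thing itself.
- optics.look_for(camera, query): "centre" ([column, row] in pixels, amid what is visible of it).
- optics.masks_of(camera, query): "mask" (400x640 bool, what is visible of it) and "centre" ([column, row] in pixels, amid what is visible of it).
- optics.landmark_of(camera, query): "centre" ([column, row] in pixels: a listed point, or the origin of a listed thing).
The state is a dict: "clock": time; "joint_pos": joint angles; "qvel": joint speeds; "effort": joint torques, N m; "ee_pos": TCP position; "tcp_rot": TCP orientation; "contact_force": force on the tool from outside, world axes, zero at the start; "torque": the same for the moment, N m; "grip_width": opening from 0.0 (shut) to 1.0 (fully open); "gripper_force": force on a finger pad.
Only numpy, scipy, OpenCV 4.12 (cv2) and the standard library are available. Lean on these libraries where they do the work, as an engineer would, in place of code of your own. Each camera call takes 0.05 s, during which the arm holds its last target. There are 200 camera calls.

TASK

Put the block plane, the mallet, the oilstone and the steel square back, each into the foam insert whose pocket is cut to its shape: the mallet upright on its head, the others flat and fully down in the pocket, and the square the way its L-shaped pocket shows. Set them down gently, without dropping them, and leave the glue bottle and the pot of pencils where they stand.

Things in the scene. Friction and masses are not known exactly. Their poses are not given: they have to be found in the camera images.
- plane: Block plane on its sole: dark iron body 165 mm long (x), 50 wide (y); parallel cheeks 50 mm apart, 30 high, from x -57 to +47; ends 12 high; red lever cap 36 mm wide on top, up to 52 high; wooden knob at the +x end, 38 high. 0.65 kg. Grip across the cheeks, mid-length. Origin: centre of underside; z up.
- mallet: Round carver's mallet standing on its brass head, handle up, 155 mm tall. Head 50 mm across at the foot, 42 at its top, 49 high; dark wooden handle above, 21 mm thick, swelling to about 30-31 mm from 110 to 140 mm above the foot, rounded end. 0.5 kg. Origin: centre of the underside of the head; z up along the handle.
- stone: Oilstone: block 100 mm (x) by 50 mm (y) by 25 mm high, grey below, brick-red above, 0.3 kg. Origin: centre of the underside; x along its length, z up.
- square: Steel L-square lying flat: pale stock 80 x 24 mm, 18 high; thin blade 22 wide, 2 thick, 8 to 10 mm up, standing out 80 mm from one end. 0.27 kg, mostly the stock: grip across it at x -43. Origin: under the stock, where centre lines of stock and blade meet. Stock x -69 to +11 mm, y -12 to 12; blade along +y, y 12 to 92, x -11 to 11; z up.
- plane_insert: Foam insert fixed flat on the bench: yellow base 10 mm, black top 10 mm; pocket cut through the black (yellow floor 10 mm up, rim 20 mm up). 205 (x) by 94 mm with the long pocket, 181 x 66 mm, and a finger notch 50 mm wide across its middle out through both long edges. Origin: underside, below the pocket's middle. The seated plane's origin is 10 mm above it, its x along this x, either way.
- mallet_insert: Foam insert fixed flat on the bench: yellow base 10 mm, black top 10 mm; pocket cut through the black (yellow floor 10 mm up, rim 20 mm up). 100 by 100 mm with a round pocket 66 mm across. Origin: underside, below the pocket's middle; z up. The seated mallet stands on its head, its origin 10 mm above this one.
- stone_insert: Foam insert fixed flat on the bench: yellow base 10 mm, black top 10 mm; pocket cut through the black (yellow floor 10 mm up, rim 20 mm up). 140 (x) by 94 mm with the short pocket, 116 x 66 mm, and a finger notch 50 mm wide across its middle out through both long edges. Origin: underside, below the pocket's middle. The seated stone's origin is 10 mm above it, its x along this x, either way.
- square_insert: Foam insert fixed flat on the bench: yellow base 10 mm, black top 10 mm; pocket cut through the black (yellow floor 10 mm up, rim 20 mm up). 124 x 148 mm. L pocket: stock part x -77 to 19, y -20 to 20 mm; blade part x -19 to 19, on to y 100; finger notch x -60 to -26 from the edge (y -34) to y 40. Origin: underside, at the L's corner. Seated square: origin 10 mm above, same x and y axes.
- glue: Bystander: white glue bottle with an orange cap, 54 mm across, 150 mm tall, standing loose on the bench. Origin: centre of its underside.
- mug: Bystander: blue pot of pencils, 64 mm across and 80 mm tall, pencils to 150 mm, standing loose on the bench. Origin: centre of its underside.
Things that resemble listed ones, but are neither listed nor needed, are in the scene too. Of the things that look like the square, the largest one is meant.

How it is judged:
By the outcome, as a careful person would: the job done as asked, in the order asked, and still so for the second after the job is handed in, with the robot touching nothing.
It also fails if it takes over 128 s, if anything falls off the work surface, if the arm or the gripper's body presses on something with over 40 N, if the wrist force passes 120 N, or if a joint passes its speed limit or range.

## Working session

There is one attempt and no reset: what is moved stays moved. The work goes in short steps, Python scripts to look and compute and a tool call to move; the robot and the scene stay as the last step left them, time stands still between calls to the robot, and variables do not carry over. Pictures are saved under pics/ and viewed, at most 14 in all, crops included, and the job is handed in when it is done.

Besides the shell and the picture viewer there is one more tool, called after "Call:" as a command line: name --argument value ..., lists and objects as JSON in quotes. carry_out: Moves the arm, as the interface text tells. Its arguments: {"type":"object","properties":{"motion":{"type":"array"}},"required":["motion"]}

```bash
ls; mkdir -p pics; cat > h.py <<'E'
import numpy as np, cv2
from cell import status, optics, job, arm
from scipy.spatial.transform import Rotation as R
def ray(cam,px,z,P=None):
    p=P or optics.camera_params(cam)
    K=np.array(p["mtx"]);Rm=cv2.Rodrigues(np.array(p["rvec"],float))[0];t=np.array(p["tvec"],float).reshape(3)
    px=np.atleast_2d(np.array(px,float))
    d=(Rm.T@np.linalg.inv(K)@np.c_[px,np.ones(len(px))].T).T
    c=-Rm.T@t
    return c+d*((z-c[2])/d[:,2])[:,None]
def proj(cam,pts):
    p=optics.camera_params(cam)
    return cv2.projectPoints(np.atleast_2d(np.array(pts,float)),np.array(p["rvec"],float),np.array(p["tvec"],float),np.array(p["mtx"],float),None)[0].reshape(-1,2)
E
python3 - <<'E'
from h import *
for c in("top","scene"):
    im=optics.get_image(c); cv2.imwrite(f"pics/{c}0.png",im)
    for q in "plane mallet stone square plane_insert mallet_insert stone_insert square_insert glue mug".split():
        for d in optics.landmark_of(c,q)[:3]:
            z=0 if 'insert' in q or q in('glue','mug') else 0
            print(c,q,round(d["confidence"],2),np.round(d["centre"]),np.round(ray(c,d["centre"],z)[0]))
print(status.get_state())
E
```

```text
pics
top plane 0.73 [439. 285.] [ 362. -303.    0.]
top mallet 0.9 [354. 256.] [434. -94.   0.]
top stone 0.74 [244. 158.] [692. 189.   0.]
top stone 0.67 [273. 250.] [450. 112.   0.]
top square 0.83 [196. 290.] [353. 302.   0.]
top square 0.59 [238. 302.] [323. 196.   0.]
top plane_insert 0.9 [246. 158.] [692. 184.   0.]
top mallet_insert 0.64 [147. 218.] [535. 437.   0.]
top mallet_insert 0.59 [358. 254.] [ 438. -106.    0.]
top stone_insert 0.79 [369. 164.] [ 671. -139.    0.]
top stone_insert 0.54 [439. 286.] [ 360. -305.    0.]
top square_insert 0.88 [481. 216.] [ 533. -421.    0.]
top mug 0.94 [310. 129.] [770.  15.   0.]
scene plane 0.71 [200. 216.] [ 366. -308.    0.]
scene mallet 0.82 [274. 199.] [428. -88.  -0.]
scene stone 0.75 [330. 182.] [465. 109.   0.]
scene square 0.58 [352. 151.] [352. 301.   0.]
scene square 0.56 [326. 156.] [328. 202.   0.]
scene square 0.52 [203. 214.] [ 366. -297.    0.]
scene plane_insert 0.8 [396. 204.] [680. 197.   0.]
scene mallet_insert 0.77 [411. 162.] [537. 418.   0.]
scene stone_insert 0.63 [304. 248.] [ 668. -143.    0.]
scene square_ins
[... 283 characters left out ...]
.62835711,  0.0385058 ,  1.51742826, -0.0269778 ,
        0.99629967, -0.01996141]), 'qvel': array([-1.22970516e-04,  8.16678781e-05,  4.02144074e-05,  5.33888142e-04,
        1.33551669e-04, -6.92424374e-04,  8.03987015e-04]), 'effort': array([ 1.28980682e-04, -5.49613559e+01,  1.14287350e+00, -1.86948681e+01,
       -5.25563071e-02,  1.58441003e-02,  3.68210601e-05]), 'ee_pos': array([195.67108455, 619.85261959, 205.49728841]), 'tcp_rot': array([-6.12348347e-06,  1.52294849e-01,  9.88335104e-01,  1.39336553e-05]), 'contact_force': array([ 0.20351871, -0.08870065,  0.14509773]), 'torque': array([ 0.01939433, -0.01526365, -0.02933659]), 'gripper_force': 0.0, 'grip_width': 0.9998221443199997}
```

```bash
python3 - <<'E'
import cv2
a=cv2.imread('pics/top0.png'); cv2.imwrite('pics/top0c.png',cv2.resize(a[100:330,110:510],(800,460),interpolation=cv2.INTER_CUBIC))
E
```

```text
(no output)
```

View pics/scene0.png

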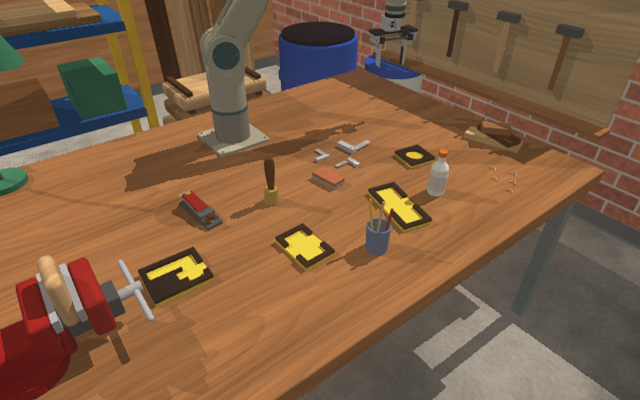

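View pics/top0c.png

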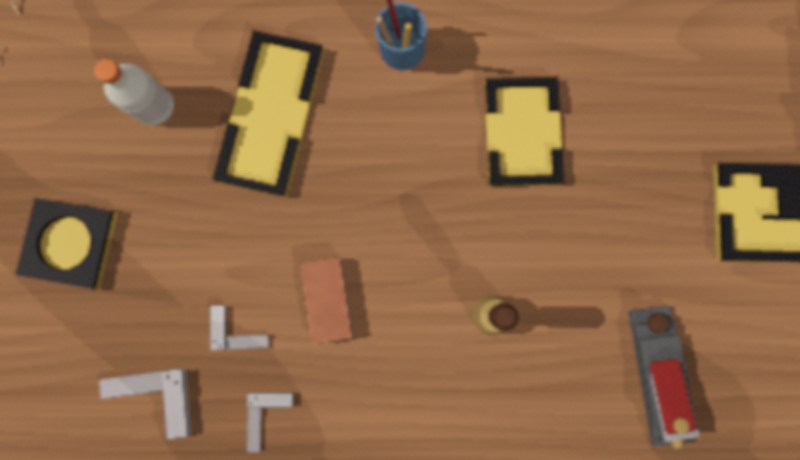

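The top crop shows everything. The large square's corner is at crop (175,382), the stone at (326,300), the mallet foot at (490,316) and the plane at (665,375) with its knob end at (658,322). The inserts are at (268,112), (67,243), (525,130) and (780,210).

```bash
cat >> h.py <<'E'
def rect(cam,mask,z):
    m=mask.astype(np.uint8)
    c=max(cv2.findContours(m,cv2.RETR_EXTERNAL,cv2.CHAIN_APPROX_NONE)[0],key=cv2.contourArea).reshape(-1,2)
    w=ray(cam,c,z)[:,:2].astype(np.float32)
    (x,y),(a,b),th=cv2.minAreaRect(w)
    if a<b: a,b,th=b,a,th+90
    return np.round([x,y,a,b,(th+90)%180-90],1)
def goto(xyz,yaw):
    """tool rows: delta to TCP xyz, tool pointing down with closing axis (tool y) at world angle yaw deg"""
    s=status.get_state();q=np.array(s["tcp_rot"]);R0=R.from_quat(q[[1,2,3,0]])
    best=None
    for k in(0,180):
        th=np.radians(yaw+k);y=np.array([np.cos(th),np.sin(th),0]);z=np.array([0,0,-1.]);x=np.cross(y,z)
        rv=(R0.inv()*R.from_matrix(np.c_[x,y,z])).as_rotvec()
        if best is None or np.linalg.norm(rv)<np.linalg.norm(best): best=rv
    d=R0.inv().apply(np.array(xyz)-s["ee_pos"])
    print("pos",np.round(s["ee_pos"],1),"j7",np.round(s["joint_pos"][6],2),"clk",s["clock"],"d",np.round(d/60,3),"a",np.round(np.degrees(best)/5,2))
E
python3 - <<'E'
from h import *
im=optics.get_image("top")
for q,z in dict(plane=15,mallet=20,stone=25,square=10,plane_insert=20,mallet_insert=20,stone_insert=20,square_insert=20).items():
    for d in optics.masks_of("top",q)[:3]:
        print(q,round(d["confidence"],2),np.round(d["centre"]),rect("top",d["mask"],z))
hsv=cv2.cvtColor(im,cv2.COLOR_BGR2HSV)
y=cv2.inRange(hsv,(22,110,120),(35,255,255))
n,l,st,ce=cv2.connectedComponentsWithStats(y)
for i in range(1,n):
    if st[i,4]>80: print("yel",np.round(ce[i]),st[i,4],rect("top",l==i,10))
goto([362,-303,200],0)
print(optics.camera_params("wrist")["mtx"])
p=optics.camera_params("wrist");Rm=cv2.Rodrigues(np.array(p["rvec"]))[0];print(-Rm.T@np.array(p["tvec"]).ravel(),Rm)
E
```

```text
plane 0.64 [442. 288.] [ 357.5 -304.5  170.8   62.     6. ]
plane 0.27 [311. 118.] [804.6  13.5 113.4  69.6  -5.5]
mallet 0.67 [357. 257.] [ 432.  -102.1   54.3   44.    89. ]
mallet 0.58 [310. 119.] [796.9  14.8  91.7  66.6  -5.9]
stone 0.57 [272. 252.] [451.4 107.   99.5  51.4   9.1]
square 0.83 [195. 292.] [322.  330.  108.9  80.7 -82.1]
square 0.74 [241. 303.] [ 3.041e+02  1.780e+02  6.880e+01  5.620e+01 -3.000e-01]
square 0.71 [225. 269.] [417.5 219.2  69.9  54.8 -88. ]
plane_insert 0.57 [244. 157.] [691.8 185.6 208.4 103.4 -12.4]
mallet_insert 0.56 [144. 221.] [524.7 436.2 109.6 100.   79.9]
square_insert 0.62 [500. 204.] [ 557.5 -458.7  157.5  128.3   88.1]
yel [244. 156.] 1894 [693.8 186.5 182.8  95.6 -13.5]
yel [372. 165.] 1321 [ 667.1 -142.8  117.1   94.1    1.7]
yel [492. 209.] 1285 [ 560.  -454.5  138.1  101.2   86.2]
yel [143. 221.] 476 [525.4 441.4  63.1  59.3 -33. ]
pos [195.6 619.9 205.5] j7 -0.02 clk 1.55 d [ -7.275 -13.833   0.091] a [-0.  -0.  14.5]
[[301.18346392   0.         318.47988612]
 [  0.         301.18346392 198.14727452]
 [  0.           0.           1.        ]]
[121.98945104 643.21296652 383.6749496 ] [[ 3.01236937e-01  9.53549073e-01 -6.88373228e-04]
 [ 9.20515272e-01 -2.90612665e-01  2.61143471e-01]
 [ 2.48813064e-01 -7.92997174e-02 -9.65299753e-01]]
```

```bash
cat >> h.py <<'E'
w180=lambda a:(a+180)%360-180
def goto(xyz,yaw):
    s=status.get_state();q=np.array(s["tcp_rot"]);R0=R.from_quat(q[[1,2,3,0]])
    yv=R0.as_matrix()[:,1];p=np.array(s["ee_pos"])
    yn=np.degrees(np.arctan2(yv[1],yv[0]));an=np.degrees(np.arctan2(p[1],p[0]));at=np.degrees(np.arctan2(xyz[1],xyz[0]))
    rn=w180(yn-an);rt=w180(yaw-at)
    rt=(rt+90)%180-90
    dy=w180(at-an)+rt-rn
    d=R0.inv().apply(np.array(xyz)-p)
    print("pos",np.round(p,1),"yaw",round(yn,1),"rel",round(rn,1),"->",round(rt,1),"clk",round(s["clock"],2),"d",np.round(d/60,3),"az",round(-dy/5,2),"dist",np.round(np.linalg.norm(d)/60,1),"F",np.round(s["contact_force"],1),"g",np.round(s["grip_width"]*94,1))
def over(x,y,yaw,z): goto([x,y,z],yaw)
E
python3 -c "
from h import *
goto([490,-40,220],-5)"
```

```text
pos [195.6 619.9 205.5] yaw 72.5 rel -0.0 -> -0.3 clk 1.55 d [-7.989 -9.01  -0.243] az 15.5 dist 12.0 F [-0.5 -0.7 -0.1] g 94.1
```

Call:
carry_out --motion '[{"hand": 1,"dx": -8,"dy": -9,"dz": -0.24,"az": 15.5},{"hand": 1,"dx": -8,"dy": -9,"dz": -0.24,"az": 15.5},{"hand": 1,"dx": -8,"dy": -9,"dz": -0.24,"az": 15.5},{"hand": 1,"dx": -8,"dy": -9,"dz": -0.24,"az": 15.5},{"hand": 1,"dx": -8,"dy": -9,"dz": -0.24,"az": 15.5},{"hand": 1,"dx": -8,"dy": -9,"dz": -0.24,"az": 15.5},{"hand": 1,"dx": -8,"dy": -9,"dz": -0.24,"az": 15.5},{"hand": 1,"dx": -8,"dy": -9,"dz": -0.24,"az": 15.5},{"hand": 1,"dx": -8,"dy": -9,"dz": -0.24,"az": 15.5},{"hand": 1,"dx": -8,"dy": -9,"dz": -0.24,"az": 15.5},{"hand": 1,"dx": -8,"dy": -9,"dz": -0.24,"az": 15.5},{"hand": 1,"dx": -8,"dy": -9,"dz": -0.24,"az": 15.5}]'

```text
schema error: expected keys hand, dx, dy, dz, ax, ay, az
```

```bash
python3 -c "
from h import *
goto([370,-303,180],-84)"
```

```text
pos [195.6 619.9 205.5] yaw 72.5 rel -0.0 -> -44.7 clk 1.55 d [ -7.402 -13.793   0.424] az 31.3 dist 15.7 F [-0.5 -0.7 -0.1] g 94.1
```

Call:
carry_out --motion '[{"hand": 1,"dx": -8,"dy": -9,"dz": -0.24,"ax": 0,"ay": 0,"az": 15.5},{"hand": 1,"dx": -8,"dy": -9,"dz": -0.24,"ax": 0,"ay": 0,"az": 15.5},{"hand": 1,"dx": -8,"dy": -9,"dz": -0.24,"ax": 0,"ay": 0,"az": 15.5},{"hand": 1,"dx": -8,"dy": -9,"dz": -0.24,"ax": 0,"ay": 0,"az": 15.5},{"hand": 1,"dx": -8,"dy": -9,"dz": -0.24,"ax": 0,"ay": 0,"az": 15.5},{"hand": 1,"dx": -8,"dy": -9,"dz": -0.24,"ax": 0,"ay": 0,"az": 15.5},{"hand": 1,"dx": -8,"dy": -9,"dz": -0.24,"ax": 0,"ay": 0,"az": 15.5},{"hand": 1,"dx": -8,"dy": -9,"dz": -0.24,"ax": 0,"ay": 0,"az": 15.5},{"hand": 1,"dx": -8,"dy": -9,"dz": -0.24,"ax": 0,"ay": 0,"az": 15.5},{"hand": 1,"dx": -8,"dy": -9,"dz": -0.24,"ax": 0,"ay": 0,"az": 15.5},{"hand": 1,"dx": -8,"dy": -9,"dz": -0.24,"ax": 0,"ay": 0,"az": 15.5},{"hand": 1,"dx": -8,"dy": -9,"dz": -0.24,"ax": 0,"ay": 0,"az": 15.5}]'

```text
clock: 3.05
ee_pos: [491.9, -43.2, 220.3]
tcp_rot: [0.001, 0.739, 0.674, 0.0]
contact_force: [0.3, 0.8, -0.7]
grip_width: 0.999
gripper_force: 0.0
```

```bash
python3 -c "
from h import *
goto([370,-303,180],-84)"
```

```text
pos [491.9 -43.2 220.3] yaw -5.2 rel -0.2 -> -44.7 clk 3.05 d [-4.497 -1.629  0.673] az 15.75 dist 4.8 F [ 0.3  0.8 -0.7] g 93.9
```

Call:
carry_out --motion '[{"hand": 1,"dx": -4.5,"dy": -1.63,"dz": 0.67,"ax": 0,"ay": 0,"az": 15.7},{"hand": 1,"dx": -4.5,"dy": -1.63,"dz": 0.67,"ax": 0,"ay": 0,"az": 15.7},{"hand": 1,"dx": -4.5,"dy": -1.63,"dz": 0.67,"ax": 0,"ay": 0,"az": 15.7},{"hand": 1,"dx": -4.5,"dy": -1.63,"dz": 0.67,"ax": 0,"ay": 0,"az": 15.7},{"hand": 1,"dx": -4.5,"dy": -1.63,"dz": 0.67,"ax": 0,"ay": 0,"az": 15.7},{"hand": 1,"dx": -4.5,"dy": -1.63,"dz": 0.67,"ax": 0,"ay": 0,"az": 15.7},{"hand": 1,"dx": -4.5,"dy": -1.63,"dz": 0.67,"ax": 0,"ay": 0,"az": 15.7},{"hand": 1,"dx": -4.5,"dy": -1.63,"dz": 0.67,"ax": 0,"ay": 0,"az": 15.7},{"hand": 1,"dx": -4.5,"dy": -1.63,"dz": 0.67,"ax": 0,"ay": 0,"az": 15.7},{"hand": 1,"dx": -4.5,"dy": -1.63,"dz": 0.67,"ax": 0,"ay": 0,"az": 15.7}]'

```text
clock: 4.3
ee_pos: [369.9, -299.9, 179.7]
tcp_rot: [-0.0, 0.998, 0.057, 0.0]
contact_force: [0.3, -0.3, 0.6]
grip_width: 1.002
gripper_force: 0.0
```

```bash
python3 - <<'E'
from h import *
im=optics.get_image("wrist"); 
for d in optics.masks_of("wrist","plane"): print(d["confidence"],rect("wrist",d["mask"],12))
for d in optics.landmark_of("wrist","plane"): print(d["confidence"],d["centre"],ray("wrist",d["centre"],0))
for (x,y,t) in [(360,-304,6)]:
    t=np.radians(t);M=np.array([[np.cos(t),-np.sin(t)],[np.sin(t),np.cos(t)]])
    P=np.array([[-82,-25],[82,-25],[82,25],[-82,25]])@M.T+[x,y]
    cv2.polylines(im,[np.int32(proj("wrist",np.c_[P,np.full(4,0)]))],True,(0,255,0))
cv2.imwrite("pics/w1.png",im)
E
```

```text
0.69 [ 353.1 -304.3  173.9   52.     6.7]
0.58 [321.7, 191.2] [[ 356.7798924  -304.96477882    0.        ]]
```

View pics/w1.png

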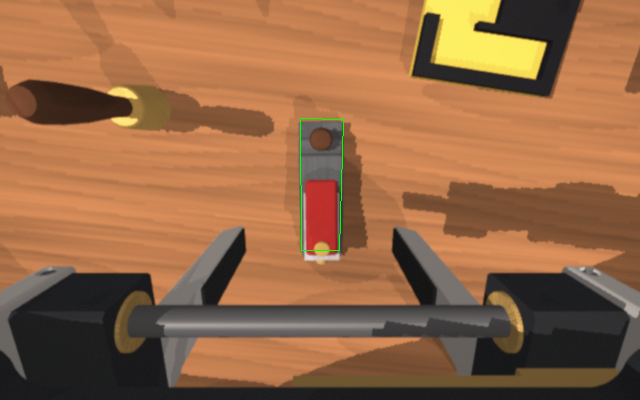

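The plane lies at px (322,188), and the overlay of my estimate (358,-304, 6.5°) fits. I'm descending.

```bash
python3 -c "
from h import *
goto([353,-305,6],-83.5)"
```

```text
pos [ 369.8 -300.   179.7] yaw -83.5 rel -44.4 -> -42.7 clk 4.45 d [-0.289  0.052  2.895] az 0.0 dist 2.9 F [ 0.6  0.3 -0. ] g 94.1
```

Call:
carry_out --motion '[{"hand": 1,"dx": -0.29,"dy": 0.05,"dz": 0.9,"ax": 0,"ay": 0,"az": 0},{"hand": 1,"dx": -0.29,"dy": 0.05,"dz": 1.7,"ax": 0,"ay": 0,"az": 0},{"hand": 1,"dx": -0.29,"dy": 0.05,"dz": 2.3,"ax": 0,"ay": 0,"az": 0},{"hand": 1,"dx": -0.29,"dy": 0.05,"dz": 2.7,"ax": 0,"ay": 0,"az": 0},{"hand": 1,"dx": -0.29,"dy": 0.05,"dz": 2.9,"ax": 0,"ay": 0,"az": 0},{"hand": 1,"dx": -0.29,"dy": 0.05,"dz": 2.9,"ax": 0,"ay": 0,"az": 0},{"hand": 0.4,"dx": -0.29,"dy": 0.05,"dz": 2.9,"ax": 0,"ay": 0,"az": 0},{"hand": 0.4,"dx": -0.29,"dy": 0.05,"dz": 2.9,"ax": 0,"ay": 0,"az": 0},{"hand": 0.4,"dx": -0.29,"dy": 0.05,"dz": 2.9,"ax": 0,"ay": 0,"az": 0},{"hand": 0.4,"dx": -0.29,"dy": 0.05,"dz": 2.9,"ax": 0,"ay": 0,"az": 0},{"hand": 0.4,"dx": -0.29,"dy": 0.05,"dz": 2.9,"ax": 0,"ay": 0,"az": 0},{"hand": 0.4,"dx": -0.29,"dy": 0.05,"dz": 2.9,"ax": 0,"ay": 0,"az": 0}]'

```text
clock: 5.95
ee_pos: [352.9, -304.9, 5.8]
tcp_rot: [-0.0, 0.998, 0.057, 0.0]
contact_force: [-0.7, 0.6, 2.6]
grip_width: 0.531
gripper_force: 30.0
```

```bash
sed -i 's/def goto(xyz,yaw):$/def goto(xyz,yaw,near=False):/; s/^    dy=w180(at-an)+rt-rn$/    dy=w180(at-an)+rt-rn\n    if near: dy=(yaw-yn+90)%180-90; rt=rn+dy-w180(at-an)/' h.py; python3 -c "
from h import *
goto([680,140,206],77,True)"
```

```text
pos [ 352.9 -304.9    5.8] yaw -83.5 rel -42.7 -> -114.6 clk 5.95 d [ 6.258 -6.749 -3.335] az 3.9 dist 9.8 F [-0.7  0.6  2.6] g 49.9
```

```bash
python3 -c "
from h import *
goto([590,208,206],77,True)"
```

```text
pos [ 352.9 -304.9    5.8] yaw -83.5 rel -42.7 -> -122.4 clk 5.95 d [ 4.896 -8.045 -3.335] az 3.9 dist 10.0 F [-0.7  0.6  2.6] g 49.9
```

Call:
carry_out --motion '[{"hand": 0.4,"dx": 0,"dy": 0,"dz": -0.5,"ax": 0,"ay": 0,"az": 0},{"hand": 0.4,"dx": 0,"dy": 0,"dz": -1.4,"ax": 0,"ay": 0,"az": 0},{"hand": 0.4,"dx": 0,"dy": 0,"dz": -2.4,"ax": 0,"ay": 0,"az": 0},{"hand": 0.4,"dx": 0.2,"dy": -0.4,"dz": -3.2,"ax": 0,"ay": 0,"az": 0},{"hand": 0.4,"dx": 0.7,"dy": -1.2,"dz": -3.33,"ax": 0,"ay": 0,"az": 0.5},{"hand": 0.4,"dx": 1.3,"dy": -2.1,"dz": -3.33,"ax": 0,"ay": 0,"az": 1.2},{"hand": 0.4,"dx": 1.9,"dy": -3.1,"dz": -3.33,"ax": 0,"ay": 0,"az": 2.0},{"hand": 0.4,"dx": 2.5,"dy": -4.1,"dz": -3.33,"ax": 0,"ay": 0,"az": 2.7},{"hand": 0.4,"dx": 3.1,"dy": -5.1,"dz": -3.33,"ax": 0,"ay": 0,"az": 3.4},{"hand": 0.4,"dx": 3.7,"dy": -6.1,"dz": -3.33,"ax": 0,"ay": 0,"az": 3.9},{"hand": 0.4,"dx": 4.3,"dy": -7.1,"dz": -3.33,"ax": 0,"ay": 0,"az": 3.9},{"hand": 0.4,"dx": 4.9,"dy": -8.05,"dz": -3.33,"ax": 0,"ay": 0,"az": 3.9}]'

```text
clock: 7.45
ee_pos: [570.3, 170.2, 203.7]
tcp_rot: [0.0, 0.994, -0.113, -0.002]
contact_force: [0.5, -0.6, -7.0]
grip_width: 0.532
gripper_force: 30.0
```

```bash
cat >> h.py <<'E'
def draw(im,cam,pts,x,y,t,z,col=(0,255,0)):
    t=np.radians(t);M=np.array([[np.cos(t),-np.sin(t)],[np.sin(t),np.cos(t)]])
    P=np.array(pts)@M.T+[x,y]
    cv2.polylines(im,[np.int32(proj(cam,np.c_[P,np.full(len(P),z)]))],True,col)
box=lambda a,b:[[-a/2,-b/2],[a/2,-b/2],[a/2,b/2],[-a/2,b/2]]
def yellow(cam,z=10):
    im=optics.get_image(cam);hsv=cv2.cvtColor(im,cv2.COLOR_BGR2HSV)
    y=cv2.inRange(hsv,(22,110,90),(35,255,255));n,l,st,ce=cv2.connectedComponentsWithStats(y)
    for i in range(1,n):
        if st[i,4]>300: print("yel",np.round(ce[i]),st[i,4],rect(cam,l==i,z))
    return im
E
python3 - <<'E'
from h import *
goto([692,185,16],77,True)
im=yellow("wrist")
for d in optics.landmark_of("wrist","plane_insert"): print(d["confidence"],d["centre"],ray("wrist",d["centre"],0))
draw(im,"wrist",box(205,94),692,186,-13,20)
draw(im,"wrist",box(181,66),692,186,-13,10,(255,0,0))
cv2.imwrite("pics/w2.png",im)
E
```

```text
pos [570.3 170.2 203.7] yaw -103.0 rel -119.6 -> -118.0 clk 7.45 d [ 1.931 -0.701  3.122] az -0.0 dist 3.7 F [ 0.5 -0.6 -7. ] g 50.0
yel [276.  62.] 7692 [692.4 203.7 169.9  92.9 -12.2]
yel [570.  41.] 6745 [ 663.7 -122.1  113.2   97.1    2.1]
yel [128. 255.] 1505 [524.7 456.8  61.4  60.6 -22.9]
0.88 [281.3, 81.1] [[693.12135998 197.90128145   0.        ]]
0.23 [157.3, 97.3] [[707.13735549 347.89333748   0.        ]]
```

View pics/w2.png

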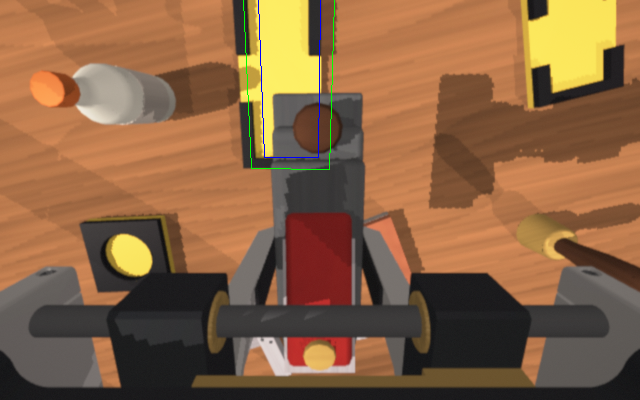

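The arm was still moving during that look, so the overlay is shifted left of the insert at px (285,60). I'm looking again now that it has settled.

```bash
python3 - <<'E'
from h import *
goto([692,185,16],77,True)
im=yellow("wrist")
for d in optics.landmark_of("wrist","plane_insert"): print(d["confidence"],d["centre"],ray("wrist",d["centre"],0))
for d in optics.masks_of("wrist","plane_insert"): print(d["confidence"],rect("wrist",d["mask"],20))
goto([692,185,16],77,True)
E
```

```text
pos [571.9 178.5 202.2] yaw -102.3 rel -119.6 -> -118.0 clk 7.55 d [ 1.944 -0.519  3.099] az 0.15 dist 3.7 F [-0.3  0.  -8.1] g 49.6
yel [286.  57.] 7174 [686.  181.3 168.2  93.3 -12.5]
yel [581.  43.] 7016 [ 653.4 -147.6  116.    99.7    1.2]
yel [134. 253.] 1507 [524.3 436.5  61.5  59.5 -12.6]
0.95 [290.6, 77.2] [[692.60405134 174.46299489   0.        ]]
0.9 [678.1 176.6 180.4  96.1 -14.2]
pos [569.7 167.2 203.8] yaw -103.0 rel -119.4 -> -118.0 clk 7.7 d [ 1.928 -0.756  3.123] az -0.0 dist 3.7 F [ 0.  -0.  -7.6] g 49.9
```

Call:
carry_out --motion '[{"hand": 0.4,"dx": 0.8,"dy": -0.3,"dz": 0.1,"ax": 0,"ay": 0,"az": 0},{"hand": 0.4,"dx": 1.5,"dy": -0.6,"dz": 0.5,"ax": 0,"ay": 0,"az": 0},{"hand": 0.4,"dx": 1.85,"dy": -0.75,"dz": 1.1,"ax": 0,"ay": 0,"az": 0},{"hand": 0.4,"dx": 1.92,"dy": -0.75,"dz": 1.6,"ax": 0,"ay": 0,"az": 0},{"hand": 0.4,"dx": 1.92,"dy": -0.75,"dz": 1.6,"ax": 0,"ay": 0,"az": 0},{"hand": 0.4,"dx": 1.92,"dy": -0.75,"dz": 1.6,"ax": 0,"ay": 0,"az": 0},{"hand": 0.4,"dx": 1.92,"dy": -0.75,"dz": 1.6,"ax": 0,"ay": 0,"az": 0},{"hand": 0.4,"dx": 1.92,"dy": -0.75,"dz": 1.6,"ax": 0,"ay": 0,"az": 0}]'

```text
clock: 8.7
ee_pos: [694.1, 185.9, 110.9]
tcp_rot: [-0.0, 0.994, -0.113, 0.001]
contact_force: [0.9, -1.1, -7.9]
grip_width: 0.531
gripper_force: 30.0
```

```bash
python3 - <<'E'
from h import *
goto([687,186,16],77,True)
im=optics.get_image("wrist")
draw(im,"wrist",box(205,94),692,185,-13,20)
draw(im,"wrist",box(181,66),692,185,-13,10,(255,0,0))
cv2.imwrite("pics/w3.png",im)
E
```

```text
pos [694.1 185.9 110.9] yaw -103.0 rel -118.0 -> -118.1 clk 8.7 d [-0.119  0.027  1.582] az -0.0 dist 1.6 F [ 0.9 -1.1 -7.9] g 49.9
```

View pics/w3.png

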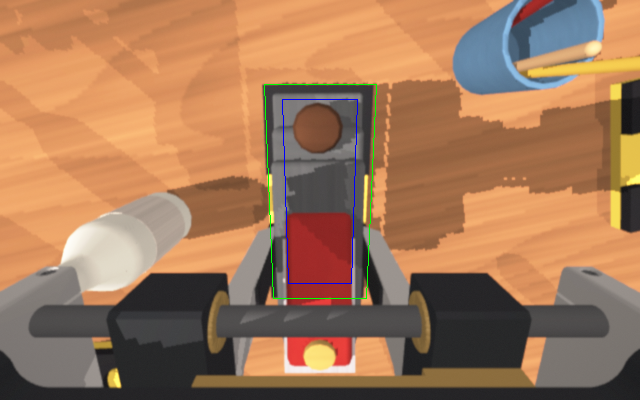

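The overlay fits the insert (px 264-376, rows 85-298), with the plane above it. I'm lowering.

Call:
carry_out --motion '[{"hand": 0.4,"dx": -0.12,"dy": 0.02,"dz": 0.4,"ax": 0,"ay": 0,"az": 0},{"hand": 0.4,"dx": -0.12,"dy": 0.02,"dz": 0.8,"ax": 0,"ay": 0,"az": 0},{"hand": 0.4,"dx": -0.12,"dy": 0.02,"dz": 1.1,"ax": 0,"ay": 0,"az": 0},{"hand": 0.4,"dx": -0.12,"dy": 0.02,"dz": 1.3,"ax": 0,"ay": 0,"az": 0},{"hand": 0.4,"dx": -0.12,"dy": 0.02,"dz": 1.4,"ax": 0,"ay": 0,"az": 0},{"hand": 0.4,"dx": -0.12,"dy": 0.02,"dz": 1.48,"ax": 0,"ay": 0,"az": 0},{"hand": 0.4,"dx": -0.12,"dy": 0.02,"dz": 1.53,"ax": 0,"ay": 0,"az": 0},{"hand": 0.4,"dx": -0.12,"dy": 0.02,"dz": 1.57,"ax": 0,"ay": 0,"az": 0},{"hand": 0.4,"dx": -0.12,"dy": 0.02,"dz": 1.58,"ax": 0,"ay": 0,"az": 0},{"hand": 0.4,"dx": -0.12,"dy": 0.02,"dz": 1.58,"ax": 0,"ay": 0,"az": 0}]'

```text
clock: 10.0
ee_pos: [686.8, 186.2, 15.9]
tcp_rot: [-0.0, 0.994, -0.113, 0.0]
contact_force: [-3.0, 0.9, 1.5]
grip_width: 0.531
gripper_force: 30.0
```

Call:
carry_out --motion '[{"hand": 0.75,"dx": 0,"dy": 0,"dz": 0,"ax": 0,"ay": 0,"az": 0},{"hand": 0.75,"dx": 0,"dy": 0,"dz": 0,"ax": 0,"ay": 0,"az": 0},{"hand": 0.75,"dx": 0,"dy": 0,"dz": 0,"ax": 0,"ay": 0,"az": 0},{"hand": 0.75,"dx": 0,"dy": 0,"dz": -0.4,"ax": 0,"ay": 0,"az": 0},{"hand": 0.75,"dx": 0,"dy": 0,"dz": -1.2,"ax": 0,"ay": 0,"az": 0},{"hand": 0.75,"dx": 0,"dy": 0,"dz": -2.2,"ax": 0,"ay": 0,"az": 0},{"hand": 0.75,"dx": 0,"dy": 0,"dz": -3.2,"ax": 0,"ay": 0,"az": 0},{"hand": 0.75,"dx": 0,"dy": 0,"dz": -3.4,"ax": 0,"ay": 0,"az": 0},{"hand": 0.75,"dx": 0,"dy": 0,"dz": -3.4,"ax": 0,"ay": 0,"az": 0}]'

```text
clock: 11.12
ee_pos: [686.8, 186.1, 220.3]
tcp_rot: [-0.001, 0.994, -0.113, 0.001]
contact_force: [-0.6, -0.5, -0.8]
grip_width: 0.748
gripper_force: 0.0
```

```bash
python3 - <<'E'
from h import *
goto([540,-60,235],-8)
im=optics.get_image("wrist"); cv2.imwrite("pics/w4.png",im)
for d in optics.masks_of("wrist","plane"): print(d["confidence"],rect("wrist",d["mask"],22))
E
```

```text
pos [686.8 186.1 220.3] yaw -103.0 rel -118.2 -> -1.7 clk 11.12 d [-1.46   4.547 -0.254] az -19.01 dist 4.8 F [-0.6 -0.5 -0.8] g 70.3
0.56 [685.4 186.1 170.3  51.5 -12.6]
```

View pics/w4.png

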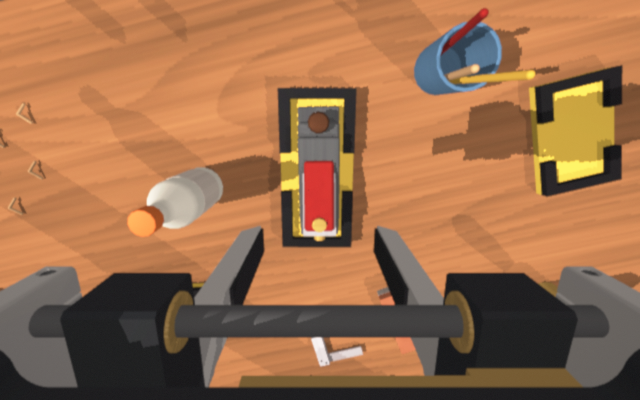

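The plane is down in the pocket, yellow rim visible around it at px (320,170). Next is the mallet.

```bash
python3 - <<'E'
from h import *
goto([440,-150,225],-12)
E
```

```text
pos [685.4 186.4 217.3] yaw -103.0 rel -118.2 -> 6.8 clk 11.22 d [-2.721  6.385 -0.12 ] az -18.21 dist 6.9 F [-0.8  0.2 -0.5] g 70.6
```

Call:
carry_out --motion '[{"hand": 0.75,"dx": -2.72,"dy": 6.38,"dz": -0.1,"ax": 0,"ay": 0,"az": -18.2},{"hand": 0.75,"dx": -2.72,"dy": 6.38,"dz": -0.1,"ax": 0,"ay": 0,"az": -18.2},{"hand": 0.75,"dx": -2.72,"dy": 6.38,"dz": -0.1,"ax": 0,"ay": 0,"az": -18.2},{"hand": 0.75,"dx": -2.72,"dy": 6.38,"dz": -0.1,"ax": 0,"ay": 0,"az": -18.2},{"hand": 0.75,"dx": -2.72,"dy": 6.38,"dz": -0.1,"ax": 0,"ay": 0,"az": -18.2},{"hand": 0.75,"dx": -2.72,"dy": 6.38,"dz": -0.1,"ax": 0,"ay": 0,"az": -18.2},{"hand": 0.75,"dx": -2.72,"dy": 6.38,"dz": -0.1,"ax": 0,"ay": 0,"az": -18.2},{"hand": 0.75,"dx": -2.72,"dy": 6.38,"dz": -0.1,"ax": 0,"ay": 0,"az": -18.2},{"hand": 0.75,"dx": -2.72,"dy": 6.38,"dz": -0.1,"ax": 0,"ay": 0,"az": -18.2},{"hand": 0.75,"dx": -2.72,"dy": 6.38,"dz": -0.1,"ax": 0,"ay": 0,"az": -18.2},{"hand": 0.75,"dx": -2.72,"dy": 6.38,"dz": -0.1,"ax": 0,"ay": 0,"az": -18.2},{"hand": 0.75,"dx": -2.72,"dy": 6.38,"dz": -0.1,"ax": 0,"ay": 0,"az": -18.2}]'

```text
clock: 12.72
ee_pos: [441.0, -149.8, 224.3]
tcp_rot: [-0.0, 0.777, 0.629, -0.0]
contact_force: [-0.2, 0.4, 0.0]
grip_width: 0.746
gripper_force: 0.0
```

```bash
python3 - <<'E'
from h import *
im=optics.get_image("wrist")
c=[]
for d in optics.landmark_of("wrist","mallet")[:2]: c=ray("wrist",d["centre"],0)[0]; print(d["confidence"],d["centre"],c)
for x,y,col in((434,-94,(0,255,0)),(c[0],c[1],(255,0,0))):
    a=np.linspace(0,2*np.pi,40)
    draw(im,"wrist",np.c_[np.cos(a),np.sin(a)]*25,x,y,0,0,col)
    draw(im,"wrist",np.c_[np.cos(a),np.sin(a)]*15.5,x,y,0,130,col)
cv2.imwrite("pics/w5.png",im)
goto([434,-94,225],-12)
E
```

```text
0.78 [304.3, 137.2] [431.73714758 -97.07305574   0.        ]
pos [ 441.1 -149.9  224.5] yaw -12.0 rel 6.7 -> 0.2 clk 12.82 d [ 0.886 -0.31  -0.009] az -0.0 dist 0.9 F [ 0.8 -0.3  1.2] g 70.6
```

View pics/w5.png

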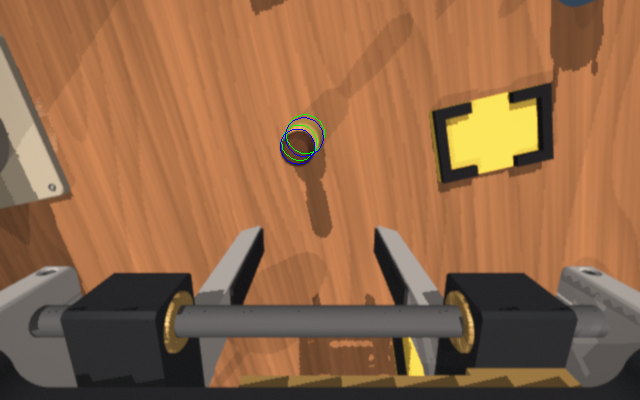

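The mallet is at px (304,137), which puts the foot at about (432,-96). I'm going in.

Call:
carry_out --motion '[{"hand": 0.75,"dx": 0.85,"dy": -0.33,"dz": 0,"ax": 0,"ay": 0,"az": 0},{"hand": 0.75,"dx": 0.85,"dy": -0.33,"dz": 0,"ax": 0,"ay": 0,"az": 0},{"hand": 0.75,"dx": 0.85,"dy": -0.33,"dz": 0.3,"ax": 0,"ay": 0,"az": 0},{"hand": 0.75,"dx": 0.85,"dy": -0.33,"dz": 1.0,"ax": 0,"ay": 0,"az": 0},{"hand": 0.75,"dx": 0.85,"dy": -0.33,"dz": 1.8,"ax": 0,"ay": 0,"az": 0},{"hand": 0.75,"dx": 0.85,"dy": -0.33,"dz": 2.4,"ax": 0,"ay": 0,"az": 0},{"hand": 0.75,"dx": 0.85,"dy": -0.33,"dz": 2.59,"ax": 0,"ay": 0,"az": 0},{"hand": 0.75,"dx": 0.85,"dy": -0.33,"dz": 2.59,"ax": 0,"ay": 0,"az": 0}]'

```text
clock: 13.82
ee_pos: [432.5, -96.6, 69.3]
tcp_rot: [-0.0, 0.778, 0.629, -0.0]
contact_force: [0.1, -0.4, -0.1]
grip_width: 0.748
gripper_force: 0.0
```

Call:
carry_out --motion '[{"hand": 0.45,"dx": 0,"dy": 0,"dz": 0,"ax": 0,"ay": 0,"az": 0},{"hand": 0.4,"dx": 0,"dy": 0,"dz": 0,"ax": 0,"ay": 0,"az": 0},{"hand": 0.35,"dx": 0,"dy": 0,"dz": 0,"ax": 0,"ay": 0,"az": 0},{"hand": 0.3,"dx": 0,"dy": 0,"dz": 0,"ax": 0,"ay": 0,"az": 0},{"hand": 0.25,"dx": 0,"dy": 0,"dz": 0,"ax": 0,"ay": 0,"az": 0},{"hand": 0.2,"dx": 0,"dy": 0,"dz": 0,"ax": 0,"ay": 0,"az": 0},{"hand": 0.15,"dx": 0,"dy": 0,"dz": 0,"ax": 0,"ay": 0,"az": 0},{"hand": 0.1,"dx": 0,"dy": 0,"dz": 0,"ax": 0,"ay": 0,"az": 0},{"hand": 0.1,"dx": 0,"dy": 0,"dz": 0,"ax": 0,"ay": 0,"az": 0},{"hand": 0.1,"dx": 0,"dy": 0,"dz": 0,"ax": 0,"ay": 0,"az": 0}]'

```text
clock: 15.08
ee_pos: [432.9, -96.2, 69.5]
tcp_rot: [0.0, 0.777, 0.629, 0.0]
contact_force: [0.9, -0.0, 5.5]
grip_width: 0.319
gripper_force: 30.0
```

```bash
python3 - <<'E'
from h import *
goto([525,435,150],40)
im=optics.get_image("wrist"); cv2.imwrite("pics/w6.png",im)
E
```

```text
pos [432.9 -96.2  69.5] yaw -12.0 rel 0.5 -> 0.4 clk 15.07 d [ 8.979 -0.342 -1.342] az -10.4 dist 9.1 F [ 0.9 -0.   5.5] g 30.0
```

View pics/w6.png

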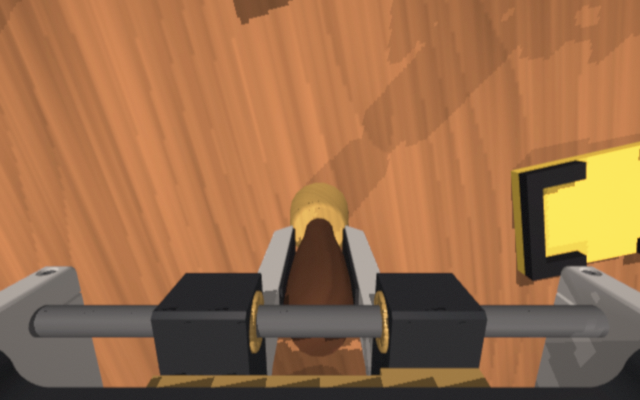

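The pads closed at 30 mm, so they are touching the swelling with only their upper part (px (320,260)). I'll regrip squarely on the swelling, 37 mm higher.

Call:
carry_out --motion '[{"hand": 0.5,"dx": 0,"dy": 0,"dz": 0,"ax": 0,"ay": 0,"az": 0},{"hand": 0.5,"dx": 0,"dy": 0,"dz": 0,"ax": 0,"ay": 0,"az": 0},{"hand": 0.5,"dx": 0,"dy": 0,"dz": 0,"ax": 0,"ay": 0,"az": 0},{"hand": 0.5,"dx": 0,"dy": 0,"dz": -0.4,"ax": 0,"ay": 0,"az": 0},{"hand": 0.5,"dx": 0,"dy": 0,"dz": -0.6,"ax": 0,"ay": 0,"az": 0},{"hand": 0.5,"dx": 0,"dy": 0,"dz": -0.6,"ax": 0,"ay": 0,"az": 0},{"hand": 0.35,"dx": 0,"dy": 0,"dz": -0.6,"ax": 0,"ay": 0,"az": 0},{"hand": 0.3,"dx": 0,"dy": 0,"dz": -0.6,"ax": 0,"ay": 0,"az": 0},{"hand": 0.25,"dx": 0,"dy": 0,"dz": -0.6,"ax": 0,"ay": 0,"az": 0},{"hand": 0.2,"dx": 0,"dy": 0,"dz": -0.6,"ax": 0,"ay": 0,"az": 0},{"hand": 0.2,"dx": 0,"dy": 0,"dz": -0.6,"ax": 0,"ay": 0,"az": 0},{"hand": 0.2,"dx": 0,"dy": 0,"dz": -0.6,"ax": 0,"ay": 0,"az": 0}]'

```text
clock: 16.62
ee_pos: [431.9, -95.9, 105.0]
tcp_rot: [-0.0, 0.777, 0.629, -0.0]
contact_force: [-0.5, -0.2, -4.8]
grip_width: 0.32
gripper_force: 30.0
```

```bash
python3 - <<'E'
from h import *
goto([520,380,176],40)
E
```

```text
pos [431.9 -95.9 105. ] yaw -12.0 rel 0.5 -> 3.8 clk 16.62 d [ 8.064 -0.217 -1.183] az -10.4 dist 8.2 F [-0.5 -0.2 -4.8] g 30.1
```

Call:
carry_out --motion '[{"hand": 0.2,"dx": 0,"dy": 0,"dz": -0.4,"ax": 0,"ay": 0,"az": 0},{"hand": 0.2,"dx": 0.2,"dy": 0.02,"dz": -0.9,"ax": 0,"ay": 0,"az": 0},{"hand": 0.2,"dx": 0.8,"dy": 0.07,"dz": -1.18,"ax": 0,"ay": 0,"az": -1},{"hand": 0.2,"dx": 1.7,"dy": 0.14,"dz": -1.18,"ax": 0,"ay": 0,"az": -2.5},{"hand": 0.2,"dx": 2.6,"dy": 0.22,"dz": -1.18,"ax": 0,"ay": 0,"az": -4},{"hand": 0.2,"dx": 3.5,"dy": 0.3,"dz": -1.18,"ax": 0,"ay": 0,"az": -5.5},{"hand": 0.2,"dx": 4.4,"dy": 0.4,"dz": -1.18,"ax": 0,"ay": 0,"az": -7},{"hand": 0.2,"dx": 5.3,"dy": 0.5,"dz": -1.18,"ax": 0,"ay": 0,"az": -8.5},{"hand": 0.2,"dx": 6.2,"dy": 0.58,"dz": -1.18,"ax": 0,"ay": 0,"az": -9.5},{"hand": 0.2,"dx": 7.0,"dy": 0.65,"dz": -1.18,"ax": 0,"ay": 0,"az": -10.4},{"hand": 0.2,"dx": 7.7,"dy": 0.7,"dz": -1.18,"ax": 0,"ay": 0,"az": -10.4},{"hand": 0.2,"dx": 8.18,"dy": 0.72,"dz": -1.18,"ax": 0,"ay": 0,"az": -10.4}]'

```text
clock: 18.12
ee_pos: [576.0, 377.3, 174.8]
tcp_rot: [-0.001, 0.422, 0.907, -0.0]
contact_force: [-0.5, 0.0, -4.5]
grip_width: 0.321
gripper_force: 30.0
```

Call:
carry_out --motion '[{"hand": 0.2,"dx": 0,"dy": 0,"dz": 0,"ax": 0,"ay": 0,"az": 0},{"hand": 0.2,"dx": 0,"dy": 0,"dz": 0,"ax": 0,"ay": 0,"az": 0},{"hand": 0.2,"dx": 0,"dy": 0,"dz": 0,"ax": 0,"ay": 0,"az": 0}]'

```text
clock: 18.5
ee_pos: [577.0, 373.1, 175.9]
tcp_rot: [0.0, 0.424, 0.906, -0.001]
contact_force: [0.7, -0.5, -4.2]
grip_width: 0.319
gripper_force: 30.0
```

```bash
python3 - <<'E'
from h import *
im=yellow("wrist")
for d in optics.landmark_of("wrist","mallet_insert")[:2]: c=ray("wrist",d["centre"],0)[0]; print(d["confidence"],d["centre"],c)
for d in optics.masks_of("wrist","mallet_insert"): print(d["confidence"],rect("wrist",d["mask"],20))
a=np.linspace(0,2*np.pi,40)
draw(im,"wrist",np.c_[np.cos(a),np.sin(a)]*33,525,437,0,20)
draw(im,"wrist",box(100,100),525,437,-13,20)
cv2.imwrite("pics/w7.png",im)
goto([525,437,118],40)
E
```

```text
yel [323. 108.] 2975 [524.7 442.1  65.8  65.   39.9]
0.96 [321.9, 108.0] [5.23870503e+02 4.41856896e+02 5.68434189e-14]
0.93 [525.4 442.2 101.3 101.1 -10.6]
pos [577.1 374.  176.3] yaw 39.9 rel 7.0 -> 0.2 clk 18.65 d [1.362 0.008 0.971] az -0.02 dist 1.7 F [-0.5 -0.1 -5.1] g 30.0
```

View pics/w7.png

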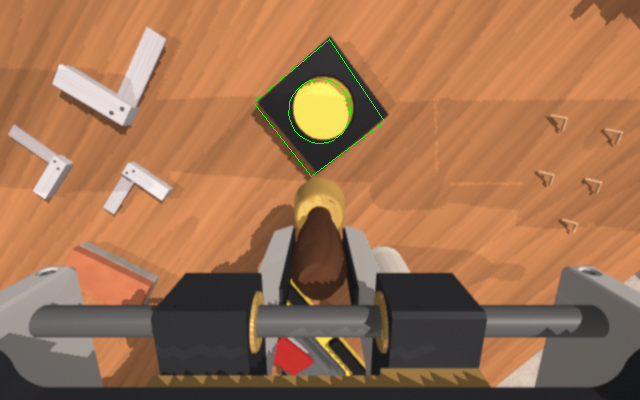

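The insert is at px (322,108), at about (525,441). The mallet hangs plumb below the pads.

Call:
carry_out --motion '[{"hand": 0.2,"dx": 0.6,"dy": 0.02,"dz": 0,"ax": 0,"ay": 0,"az": 0},{"hand": 0.2,"dx": 1.2,"dy": 0.05,"dz": 0,"ax": 0,"ay": 0,"az": 0},{"hand": 0.2,"dx": 1.4,"dy": 0.05,"dz": 0.1,"ax": 0,"ay": 0,"az": 0},{"hand": 0.2,"dx": 1.4,"dy": 0.05,"dz": 0.2,"ax": 0,"ay": 0,"az": 0},{"hand": 0.2,"dx": 1.4,"dy": 0.05,"dz": 0.4,"ax": 0,"ay": 0,"az": 0},{"hand": 0.2,"dx": 1.4,"dy": 0.05,"dz": 0.6,"ax": 0,"ay": 0,"az": 0},{"hand": 0.2,"dx": 1.4,"dy": 0.05,"dz": 0.8,"ax": 0,"ay": 0,"az": 0},{"hand": 0.2,"dx": 1.4,"dy": 0.05,"dz": 0.9,"ax": 0,"ay": 0,"az": 0},{"hand": 0.2,"dx": 1.4,"dy": 0.05,"dz": 0.96,"ax": 0,"ay": 0,"az": 0},{"hand": 0.2,"dx": 1.4,"dy": 0.05,"dz": 1.0,"ax": 0,"ay": 0,"az": 0},{"hand": 0.2,"dx": 1.4,"dy": 0.05,"dz": 1.01,"ax": 0,"ay": 0,"az": 0},{"hand": 0.2,"dx": 1.4,"dy": 0.05,"dz": 1.01,"ax": 0,"ay": 0,"az": 0}]'

```text
clock: 20.15
ee_pos: [525.4, 441.4, 115.8]
tcp_rot: [0.0, 0.423, 0.906, 0.0]
contact_force: [-0.0, -0.5, -5.5]
grip_width: 0.318
gripper_force: 30.0
```

Still hanging freely, so I'll go down another millimetre or so.

Call:
carry_out --motion '[{"hand": 0.2,"dx": 0,"dy": 0,"dz": 0.015,"ax": 0,"ay": 0,"az": 0},{"hand": 0.2,"dx": 0,"dy": 0,"dz": 0.015,"ax": 0,"ay": 0,"az": 0},{"hand": 0.2,"dx": 0,"dy": 0,"dz": 0.015,"ax": 0,"ay": 0,"az": 0}]'

```text
clock: 20.52
ee_pos: [525.8, 441.3, 115.5]
tcp_rot: [0.0, 0.423, 0.906, 0.001]
contact_force: [-0.7, -2.1, 3.6]
grip_width: 0.318
gripper_force: 30.0
```

Call:
carry_out --motion '[{"hand": 0.36,"dx": 0,"dy": 0,"dz": 0,"ax": 0,"ay": 0,"az": 0},{"hand": 0.5,"dx": 0,"dy": 0,"dz": 0,"ax": 0,"ay": 0,"az": 0},{"hand": 0.6,"dx": 0,"dy": 0,"dz": 0,"ax": 0,"ay": 0,"az": 0},{"hand": 0.7,"dx": 0,"dy": 0,"dz": 0,"ax": 0,"ay": 0,"az": 0},{"hand": 0.8,"dx": 0,"dy": 0,"dz": -0.4,"ax": 0,"ay": 0,"az": 0},{"hand": 0.8,"dx": 0,"dy": 0,"dz": -1.0,"ax": 0,"ay": 0,"az": 0},{"hand": 0.8,"dx": 0,"dy": 0,"dz": -1.8,"ax": 0,"ay": 0,"az": 0},{"hand": 0.8,"dx": 0,"dy": 0,"dz": -1.8,"ax": 0,"ay": 0,"az": 0}]'

```text
clock: 21.52
ee_pos: [527.7, 442.7, 227.1]
tcp_rot: [0.002, 0.423, 0.906, 0.004]
contact_force: [0.4, 0.3, 0.5]
grip_width: 0.8
gripper_force: 0.0
```

```bash
python3 - <<'E'
from h import *
# view pose for stone: grip across width: stone x-axis ~9deg -> tool y at 99/-81
goto([451,108,200],-81)
goto([451,108,200],99,True)
optics.get_image("wrist")
for d in optics.landmark_of("wrist","mallet"): print(d["confidence"],d["centre"],ray("wrist",d["centre"],10)[0])
print(proj("wrist",[[525,441,10]]))
E
```

```text
pos [527.7 442.7 227.1] yaw 40.0 rel -0.0 -> 85.5 clk 21.52 d [-3.453 -4.567  0.413] az -11.81 dist 5.7 F [0.4 0.3 0.5] g 75.2
pos [527.7 442.7 227.1] yaw 40.0 rel -0.0 -> 85.5 clk 21.52 d [-3.453 -4.567  0.413] az -11.81 dist 5.7 F [0.4 0.3 0.5] g 75.2
0.59 [314.2, 181.0] [523.38179559 433.07981215  10.        ]
[[318.98147323 177.26415148]]
```

Call:
carry_out --motion '[{"hand": 0.75,"dx": -3.45,"dy": -4.57,"dz": 0.3,"ax": 0,"ay": 0,"az": -11.8},{"hand": 0.75,"dx": -3.45,"dy": -4.57,"dz": 0.3,"ax": 0,"ay": 0,"az": -11.8},{"hand": 0.75,"dx": -3.45,"dy": -4.57,"dz": 0.3,"ax": 0,"ay": 0,"az": -11.8},{"hand": 0.75,"dx": -3.45,"dy": -4.57,"dz": 0.3,"ax": 0,"ay": 0,"az": -11.8},{"hand": 0.75,"dx": -3.45,"dy": -4.57,"dz": 0.3,"ax": 0,"ay": 0,"az": -11.8},{"hand": 0.75,"dx": -3.45,"dy": -4.57,"dz": 0.3,"ax": 0,"ay": 0,"az": -11.8},{"hand": 0.75,"dx": -3.45,"dy": -4.57,"dz": 0.3,"ax": 0,"ay": 0,"az": -11.8},{"hand": 0.75,"dx": -3.45,"dy": -4.57,"dz": 0.3,"ax": 0,"ay": 0,"az": -11.8},{"hand": 0.75,"dx": -3.45,"dy": -4.57,"dz": 0.3,"ax": 0,"ay": 0,"az": -11.8},{"hand": 0.75,"dx": -3.45,"dy": -4.57,"dz": 0.3,"ax": 0,"ay": 0,"az": -11.8}]'

```text
clock: 22.88
ee_pos: [448.2, 107.6, 204.3]
tcp_rot: [-0.0, -0.079, 0.997, 0.0]
contact_force: [1.0, 0.6, 0.2]
grip_width: 0.751
gripper_force: 0.0
```

```bash
python3 - <<'E'
from h import *
im=optics.get_image("wrist")
for d in optics.landmark_of("wrist","stone")[:2]: print(d["confidence"],d["centre"],ray("wrist",d["centre"],0)[0])
r=None
for d in optics.masks_of("wrist","stone")[:2]: r=rect("wrist",d["mask"],25);print(d["confidence"],r)
draw(im,"wrist",box(100,50),451.4,107,9,25)
draw(im,"wrist",box(100,50),451.4,107,9,0)
cv2.imwrite("pics/w8.png",im)
goto([451,107,6],99,True)
E
```

```text
0.58 [320.0, 184.3] [455.27506577 110.83261703   0.        ]
0.87 [449.7 108.3 100.6  49.7   9.2]
pos [448.1 107.  204.5] yaw 99.0 rel 85.6 -> 85.7 clk 23.02 d [-0.047 -0.008  3.308] az 0.01 dist 3.3 F [-0.9  0.   0.2] g 70.7
```

View pics/w8.png

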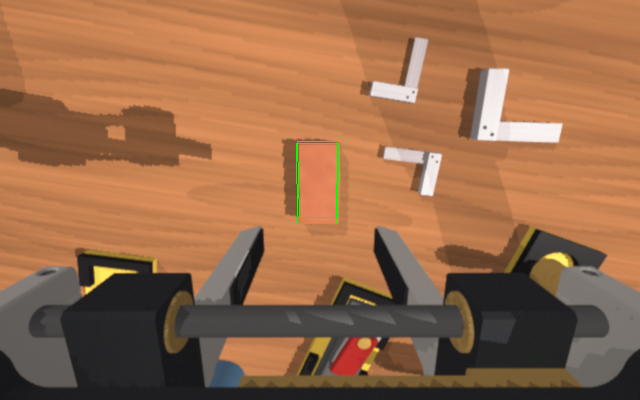

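The stone is at px (318,180) and fits (450.5,107.7, 9°). I'm grasping it.

Call:
carry_out --motion '[{"hand": 0.75,"dx": -0.04,"dy": 0,"dz": 1.0,"ax": 0,"ay": 0,"az": 0},{"hand": 0.75,"dx": -0.04,"dy": 0,"dz": 2.0,"ax": 0,"ay": 0,"az": 0},{"hand": 0.75,"dx": -0.04,"dy": 0,"dz": 2.7,"ax": 0,"ay": 0,"az": 0},{"hand": 0.75,"dx": -0.04,"dy": 0,"dz": 3.15,"ax": 0,"ay": 0,"az": 0},{"hand": 0.75,"dx": -0.04,"dy": 0,"dz": 3.34,"ax": 0,"ay": 0,"az": 0},{"hand": 0.75,"dx": -0.04,"dy": 0,"dz": 3.34,"ax": 0,"ay": 0,"az": 0},{"hand": 0.4,"dx": -0.04,"dy": 0,"dz": 3.34,"ax": 0,"ay": 0,"az": 0},{"hand": 0.4,"dx": -0.04,"dy": 0,"dz": 3.34,"ax": 0,"ay": 0,"az": 0},{"hand": 0.4,"dx": -0.04,"dy": 0,"dz": 3.34,"ax": 0,"ay": 0,"az": 0},{"hand": 0.4,"dx": -0.04,"dy": 0,"dz": 3.34,"ax": 0,"ay": 0,"az": 0},{"hand": 0.4,"dx": -0.04,"dy": 0,"dz": 3.34,"ax": 0,"ay": 0,"az": 0}]'

```text
clock: 24.4
ee_pos: [451.2, 107.4, 4.9]
tcp_rot: [0.001, -0.078, 0.997, 0.0]
contact_force: [-0.3, 1.2, 6.4]
grip_width: 0.528
gripper_force: 30.0
```

```bash
python3 - <<'E'
from h import *
goto([740,-145,120],92,True)
E
```

```text
pos [451.2 107.4   4.9] yaw 99.0 rel 85.6 -> 103.1 clk 24.4 d [-4.101 -4.905 -1.915] az 1.4 dist 6.7 F [-0.3  1.2  6.4] g 49.7
```

Call:
carry_out --motion '[{"hand": 0.4,"dx": 0,"dy": 0,"dz": -0.5,"ax": 0,"ay": 0,"az": 0},{"hand": 0.4,"dx": 0,"dy": 0,"dz": -1.2,"ax": 0,"ay": 0,"az": 0},{"hand": 0.4,"dx": -0.3,"dy": -0.4,"dz": -1.9,"ax": 0,"ay": 0,"az": 0},{"hand": 0.4,"dx": -0.9,"dy": -1.1,"dz": -1.9,"ax": 0,"ay": 0,"az": 0.3},{"hand": 0.4,"dx": -1.5,"dy": -1.8,"dz": -1.9,"ax": 0,"ay": 0,"az": 0.6},{"hand": 0.4,"dx": -2.1,"dy": -2.5,"dz": -1.9,"ax": 0,"ay": 0,"az": 0.9},{"hand": 0.4,"dx": -2.7,"dy": -3.2,"dz": -1.9,"ax": 0,"ay": 0,"az": 1.2},{"hand": 0.4,"dx": -3.3,"dy": -3.9,"dz": -1.9,"ax": 0,"ay": 0,"az": 1.4},{"hand": 0.4,"dx": -3.8,"dy": -4.5,"dz": -1.9,"ax": 0,"ay": 0,"az": 1.4},{"hand": 0.4,"dx": -4.1,"dy": -4.9,"dz": -1.9,"ax": 0,"ay": 0,"az": 1.4},{"hand": 0.4,"dx": -4.1,"dy": -4.9,"dz": -1.9,"ax": 0,"ay": 0,"az": 1.4},{"hand": 0.4,"dx": -4.1,"dy": -4.9,"dz": -1.9,"ax": 0,"ay": 0,"az": 1.4}]'

```text
clock: 25.9
ee_pos: [738.0, -144.1, 117.1]
tcp_rot: [-0.001, -0.017, 1.0, 0.001]
contact_force: [-0.2, 1.0, -2.3]
grip_width: 0.53
gripper_force: 30.0
```

```bash
python3 - <<'E'
from h import *
im=yellow("wrist")
for d in optics.landmark_of("wrist","stone_insert")[:2]: print(d["confidence"],d["centre"],ray("wrist",d["centre"],0)[0])
for d in optics.masks_of("wrist","stone_insert")[:2]: print(d["confidence"],rect("wrist",d["mask"],20))
draw(im,"wrist",box(140,94),667.5,-142.8,2,20)
cv2.imwrite("pics/w9.png",im)
goto([667.5,-142.8,15],92,True)
E
```

```text
yel [25. 20.] 1464 [ 598.1 -400.8   47.5   41.5   -1.6]
yel [322. 110.] 9655 [ 655.5 -142.5   96.1   93.9    1.2]
yel [614. 168.] 2095 [710.8 141.1 145.3  29.3 -13. ]
yel [619. 246.] 350 [778.  168.   47.7   9.2  76.7]
0.79 [322.1, 123.8] [ 667.51070775 -142.04110488    0.        ]
0.72 [ 666.7 -142.3  139.    93.6    1.1]
pos [ 738.7 -143.6  118.1] yaw 92.1 rel 103.1 -> 104.1 clk 26.05 d [1.184 0.054 1.72 ] az 0.01 dist 2.1 F [-0.7  0.4 -2.8] g 49.9
```

View pics/w9.png

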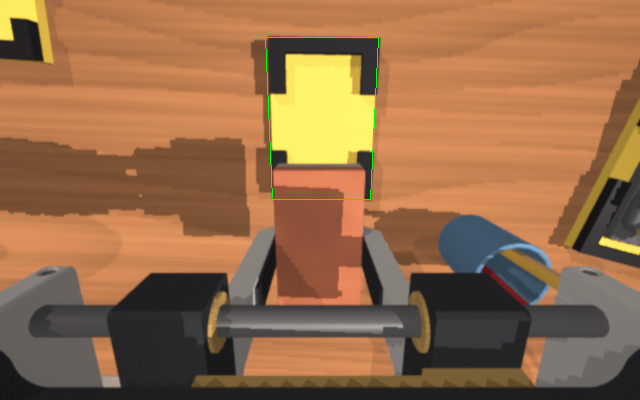

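The overlay fits the stone insert at px (322,118). I'm lowering the stone.

Call:
carry_out --motion '[{"hand": 0.4,"dx": 0.6,"dy": 0.03,"dz": 0.1,"ax": 0,"ay": 0,"az": 0},{"hand": 0.4,"dx": 1.1,"dy": 0.04,"dz": 0.3,"ax": 0,"ay": 0,"az": 0},{"hand": 0.4,"dx": 1.19,"dy": 0.04,"dz": 0.7,"ax": 0,"ay": 0,"az": 0},{"hand": 0.4,"dx": 1.19,"dy": 0.04,"dz": 1.1,"ax": 0,"ay": 0,"az": 0},{"hand": 0.4,"dx": 1.19,"dy": 0.04,"dz": 1.4,"ax": 0,"ay": 0,"az": 0},{"hand": 0.4,"dx": 1.19,"dy": 0.04,"dz": 1.55,"ax": 0,"ay": 0,"az": 0},{"hand": 0.4,"dx": 1.19,"dy": 0.04,"dz": 1.64,"ax": 0,"ay": 0,"az": 0},{"hand": 0.4,"dx": 1.19,"dy": 0.04,"dz": 1.69,"ax": 0,"ay": 0,"az": 0},{"hand": 0.4,"dx": 1.19,"dy": 0.04,"dz": 1.72,"ax": 0,"ay": 0,"az": 0},{"hand": 0.4,"dx": 1.19,"dy": 0.04,"dz": 1.73,"ax": 0,"ay": 0,"az": 0},{"hand": 0.4,"dx": 1.19,"dy": 0.04,"dz": 1.73,"ax": 0,"ay": 0,"az": 0}]'

```text
clock: 27.42
ee_pos: [668.2, -145.4, 15.0]
tcp_rot: [0.0, -0.017, 1.0, -0.0]
contact_force: [-1.9, -0.9, 0.1]
grip_width: 0.531
gripper_force: 30.0
```

Call:
carry_out --motion '[{"hand": 0.75,"dx": 0,"dy": 0,"dz": 0,"ax": 0,"ay": 0,"az": 0},{"hand": 0.75,"dx": 0,"dy": 0,"dz": 0,"ax": 0,"ay": 0,"az": 0},{"hand": 0.75,"dx": 0,"dy": 0,"dz": 0,"ax": 0,"ay": 0,"az": 0},{"hand": 0.75,"dx": 0,"dy": 0,"dz": -0.4,"ax": 0,"ay": 0,"az": 0},{"hand": 0.75,"dx": 0,"dy": 0,"dz": -1.2,"ax": 0,"ay": 0,"az": 0},{"hand": 0.75,"dx": 0,"dy": 0,"dz": -2.2,"ax": 0,"ay": 0,"az": 0},{"hand": 0.75,"dx": 0,"dy": 0,"dz": -3.0,"ax": 0,"ay": 0,"az": 0},{"hand": 0.75,"dx": 0,"dy": 0,"dz": -3.0,"ax": 0,"ay": 0,"az": 0},{"hand": 0.75,"dx": 0,"dy": 0,"dz": -3.0,"ax": 0,"ay": 0,"az": 0}]'

```text
clock: 28.55
ee_pos: [667.3, -145.0, 193.7]
tcp_rot: [-0.001, -0.017, 1.0, 0.0]
contact_force: [-0.0, 0.6, -0.2]
grip_width: 0.749
gripper_force: 0.0
```

```bash
python3 - <<'E'
from h import *
goto([420,250,200],97)
optics.get_image("wrist")
for d in optics.masks_of("wrist","stone")[:2]: print(d["confidence"],rect("wrist",d["mask"],35))
for z in(0,40,80): print(z,np.round(ray("scene",[[125,263],[152,320],[140,290]],z)[:,:2]).tolist())
print(ray("top",[[639,200],[639,100]],0))
E
```

```text
pos [ 667.3 -145.   193.7] yaw 92.0 rel 104.2 -> 66.2 clk 28.55 d [ 3.892  6.722 -0.098] az -1.0 dist 7.8 F [-0.   0.6 -0.2] g 70.4
0.63 [ 666.  -144.5  100.5   50.2    2.1]
0.57 [680.8 147.4 197.3  78.2 -15.9]
0 [[431.0, -547.0], [651.0, -556.0], [546.0, -547.0]]
40 [[477.0, -552.0], [686.0, -560.0], [587.0, -552.0]]
80 [[524.0, -556.0], [722.0, -564.0], [628.0, -556.0]]
[[ 571.89981474 -826.89973202    0.        ]
 [ 841.5956082  -863.16709439    0.        ]]
```

```bash
python3 - <<'E'
from h import *
goto([330,300,190],97)
E
```

```text
pos [ 666.7 -144.9  192.4] yaw 92.0 rel 104.2 -> 54.7 clk 28.65 d [5.352 7.604 0.065] az -1.0 dist 9.3 F [ 0.6  0.4 -0.5] g 70.5
```

Call:
carry_out --motion '[{"hand": 0.75,"dx": 5.35,"dy": 7.6,"dz": 0.07,"ax": 0,"ay": 0,"az": -1},{"hand": 0.75,"dx": 5.35,"dy": 7.6,"dz": 0.07,"ax": 0,"ay": 0,"az": -1},{"hand": 0.75,"dx": 5.35,"dy": 7.6,"dz": 0.07,"ax": 0,"ay": 0,"az": -1},{"hand": 0.75,"dx": 5.35,"dy": 7.6,"dz": 0.07,"ax": 0,"ay": 0,"az": -1},{"hand": 0.75,"dx": 5.35,"dy": 7.6,"dz": 0.07,"ax": 0,"ay": 0,"az": -1},{"hand": 0.75,"dx": 5.35,"dy": 7.6,"dz": 0.07,"ax": 0,"ay": 0,"az": -1},{"hand": 0.75,"dx": 5.35,"dy": 7.6,"dz": 0.07,"ax": 0,"ay": 0,"az": -1},{"hand": 0.75,"dx": 5.35,"dy": 7.6,"dz": 0.07,"ax": 0,"ay": 0,"az": -1},{"hand": 0.75,"dx": 5.35,"dy": 7.6,"dz": 0.07,"ax": 0,"ay": 0,"az": -1},{"hand": 0.75,"dx": 5.35,"dy": 7.6,"dz": 0.07,"ax": 0,"ay": 0,"az": -1},{"hand": 0.75,"dx": 5.35,"dy": 7.6,"dz": 0.07,"ax": 0,"ay": 0,"az": -1},{"hand": 0.75,"dx": 5.35,"dy": 7.6,"dz": 0.07,"ax": 0,"ay": 0,"az": -1}]'

```text
clock: 30.15
ee_pos: [332.2, 297.9, 189.8]
tcp_rot: [-0.0, -0.059, 0.998, -0.001]
contact_force: [0.2, -0.1, -0.2]
grip_width: 0.754
gripper_force: 0.0
```

```bash
python3 - <<'E'
from h import *
from scipy.optimize import minimize
im=optics.get_image("wrist")
for d in optics.landmark_of("wrist","square")[:3]: print(d["confidence"],d["centre"],ray("wrist",d["centre"],0)[0])
S=np.array([[-69,-12],[11,-12],[11,12],[-69,12]]);B=np.array([[-11,12],[11,12],[11,92],[-11,92]])
def rend(p):
    t=p[2];M=np.array([[np.cos(t),-np.sin(t)],[np.sin(t),np.cos(t)]]);o=np.zeros((400,640),np.uint8)
    W=S@M.T+p[:2]
    h=cv2.convexHull(np.vstack([proj("wrist",np.c_[W,np.full(4,z)]) for z in(0,18)]).astype(np.float32))
    cv2.fillPoly(o,[np.int32(h*16)],1,shift=4)
    cv2.fillPoly(o,[np.int32(proj("wrist",np.c_[B@M.T+p[:2],np.full(4,10)])*16)],1,shift=4)
    return o>0
ms=[d["mask"] for d in optics.masks_of("wrist","square")]
m=max(ms,key=lambda a:a.sum()); print([a.sum() for a in ms])
f=lambda p:1-(rend(p)&m).sum()/(rend(p)|m).sum()
best=min((minimize(f,[353,302,np.radians(a)],method="Nelder-Mead",options=dict(initial_simplex=[[353,302,np.radians(a)],[361,302,np.radians(a)],[353,310,np.radians(a)],[353,302,np.radians(a+6)]])) for a in(3,9)),key=lambda r:r.fun)
p=best.x;print(p[:2],np.degrees(p[2]),best.fun)
cs=cv2.findContours(rend(p).astype(np.uint8),0,2)[0];cv2.drawContours(im,cs,-1,(0,255,0),1)
cv2.imwrite("pics/w10.png",im)
g=p[:2]-43*np.array([np.cos(p[2]),np.sin(p[2])])
goto([*g,5],np.degrees(p[2])+90,True)
E
```

```text
0.74 [318.6, 202.0] [359.43565247 301.80891242   0.        ]
0.68 [239.8, 172.3] [333.0562119  200.42004493   0.        ]
0.61 [271.0, 226.5] [399.63473276 244.3033008    0.        ]
[np.int64(1194), np.int64(2389), np.int64(834)]
[354.55764242 297.88321346] 6.349632194869523 0.08583525789068513
pos [332.2 298.3 190. ] yaw 96.8 rel 54.9 -> 53.1 clk 30.3 d [ 0.347 -0.044  3.084] az 0.09 dist 3.1 F [ 0.4 -0.5  0.1] g 70.8
```

View pics/w10.png

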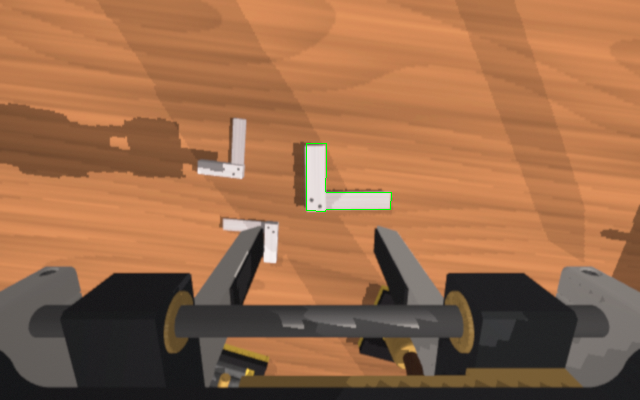

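The fitted outline matches the large square (px 306-391, rows 143-211). I'm grasping the stock.

Call:
carry_out --motion '[{"hand": 0.7,"dx": 0.35,"dy": -0.04,"dz": 0.9,"ax": 0,"ay": 0,"az": 0.1},{"hand": 0.7,"dx": 0.35,"dy": -0.04,"dz": 1.8,"ax": 0,"ay": 0,"az": 0.1},{"hand": 0.7,"dx": 0.35,"dy": -0.04,"dz": 2.5,"ax": 0,"ay": 0,"az": 0.1},{"hand": 0.7,"dx": 0.35,"dy": -0.04,"dz": 2.95,"ax": 0,"ay": 0,"az": 0.1},{"hand": 0.7,"dx": 0.35,"dy": -0.04,"dz": 3.11,"ax": 0,"ay": 0,"az": 0.1},{"hand": 0.5,"dx": 0.35,"dy": -0.04,"dz": 3.11,"ax": 0,"ay": 0,"az": 0.1},{"hand": 0.4,"dx": 0.35,"dy": -0.04,"dz": 3.11,"ax": 0,"ay": 0,"az": 0.1},{"hand": 0.3,"dx": 0.35,"dy": -0.04,"dz": 3.11,"ax": 0,"ay": 0,"az": 0.1},{"hand": 0.2,"dx": 0.35,"dy": -0.04,"dz": 3.11,"ax": 0,"ay": 0,"az": 0.1},{"hand": 0.15,"dx": 0.35,"dy": -0.04,"dz": 3.11,"ax": 0,"ay": 0,"az": 0.1},{"hand": 0.15,"dx": 0.35,"dy": -0.04,"dz": 3.11,"ax": 0,"ay": 0,"az": 0.1},{"hand": 0.15,"dx": 0.35,"dy": -0.04,"dz": 3.11,"ax": 0,"ay": 0,"az": 0.1}]'

```text
clock: 31.8
ee_pos: [310.9, 293.9, 4.0]
tcp_rot: [0.0, -0.056, 0.998, -0.0]
contact_force: [-0.7, -3.1, 6.7]
grip_width: 0.253
gripper_force: 29.9
```

```bash
python3 - <<'E'
from h import *
goto([500,60,125],6)
E
```

```text
pos [310.9 293.9   4. ] yaw 96.4 rel 53.1 -> -0.8 clk 31.8 d [-2.694 -4.228 -2.016] az 18.09 dist 5.4 F [-0.7 -3.1  6.7] g 23.8
```

Call:
carry_out --motion '[{"hand": 0.15,"dx": 0,"dy": 0,"dz": -0.4,"ax": 0,"ay": 0,"az": 0},{"hand": 0.15,"dx": 0,"dy": 0,"dz": -1.2,"ax": 0,"ay": 0,"az": 0},{"hand": 0.15,"dx": -0.2,"dy": -0.3,"dz": -2.0,"ax": 0,"ay": 0,"az": 1},{"hand": 0.15,"dx": -0.5,"dy": -0.8,"dz": -2.0,"ax": 0,"ay": 0,"az": 3},{"hand": 0.15,"dx": -0.9,"dy": -1.4,"dz": -2.0,"ax": 0,"ay": 0,"az": 5},{"hand": 0.15,"dx": -1.3,"dy": -2.0,"dz": -2.0,"ax": 0,"ay": 0,"az": 7},{"hand": 0.15,"dx": -1.7,"dy": -2.6,"dz": -2.0,"ax": 0,"ay": 0,"az": 9},{"hand": 0.15,"dx": -2.1,"dy": -3.2,"dz": -2.0,"ax": 0,"ay": 0,"az": 11},{"hand": 0.15,"dx": -2.4,"dy": -3.7,"dz": -2.0,"ax": 0,"ay": 0,"az": 13},{"hand": 0.15,"dx": -2.6,"dy": -4.1,"dz": -2.0,"ax": 0,"ay": 0,"az": 15},{"hand": 0.15,"dx": -2.7,"dy": -4.23,"dz": -2.0,"ax": 0,"ay": 0,"az": 16.7},{"hand": 0.15,"dx": -2.7,"dy": -4.23,"dz": -2.0,"ax": 0,"ay": 0,"az": 18.1}]'

```text
clock: 33.3
ee_pos: [500.5, 60.0, 123.1]
tcp_rot: [-0.0, 0.671, 0.741, -0.0]
contact_force: [0.4, -0.1, -3.0]
grip_width: 0.256
gripper_force: 29.9
```

```bash
python3 - <<'E'
from h import *
# view pose: insert at tool +x side; tool y at -94 -> tool x=(1,-.07); stand back 90mm
goto([490,-415,125],-94)
E
```

```text
pos [500.5  60.  123.1] yaw 5.7 rel -1.2 -> -53.7 clk 33.3 d [-7.86  -0.956 -0.03 ] az 19.93 dist 7.9 F [ 0.4 -0.1 -3. ] g 24.1
```

Call:
carry_out --motion '[{"hand": 0.15,"dx": -0.5,"dy": -0.06,"dz": 0,"ax": 0,"ay": 0,"az": 1},{"hand": 0.15,"dx": -1.2,"dy": -0.15,"dz": 0,"ax": 0,"ay": 0,"az": 3},{"hand": 0.15,"dx": -2.0,"dy": -0.25,"dz": 0,"ax": 0,"ay": 0,"az": 5},{"hand": 0.15,"dx": -2.8,"dy": -0.35,"dz": 0,"ax": 0,"ay": 0,"az": 7},{"hand": 0.15,"dx": -3.6,"dy": -0.45,"dz": 0,"ax": 0,"ay": 0,"az": 9},{"hand": 0.15,"dx": -4.4,"dy": -0.55,"dz": 0,"ax": 0,"ay": 0,"az": 11},{"hand": 0.15,"dx": -5.2,"dy": -0.65,"dz": 0,"ax": 0,"ay": 0,"az": 13},{"hand": 0.15,"dx": -6.0,"dy": -0.75,"dz": 0,"ax": 0,"ay": 0,"az": 15},{"hand": 0.15,"dx": -6.8,"dy": -0.85,"dz": 0,"ax": 0,"ay": 0,"az": 17},{"hand": 0.15,"dx": -7.5,"dy": -0.92,"dz": 0,"ax": 0,"ay": 0,"az": 19},{"hand": 0.15,"dx": -7.86,"dy": -0.96,"dz": 0,"ax": 0,"ay": 0,"az": 19.9},{"hand": 0.15,"dx": -7.86,"dy": -0.96,"dz": 0,"ax": 0,"ay": 0,"az": 19.9}]'

```text
clock: 34.8
ee_pos: [491.1, -415.7, 122.7]
tcp_rot: [-0.0, 0.999, -0.032, -0.001]
contact_force: [-1.0, 0.3, -3.5]
grip_width: 0.251
gripper_force: 29.9
```

Call:
carry_out --motion '[{"hand": 0.15,"dx": 0,"dy": 0,"dz": 0,"ax": 0,"ay": 0,"az": 0},{"hand": 0.15,"dx": 0,"dy": 0,"dz": 0,"ax": 0,"ay": 0,"az": 0}]'

```text
clock: 35.05
ee_pos: [492.9, -412.7, 123.2]
tcp_rot: [-0.001, 1.0, -0.03, 0.0]
contact_force: [0.6, 0.5, -3.1]
grip_width: 0.25
gripper_force: 29.9
```

```bash
cat > sq.py <<'E'
from h import *
im=yellow("wrist")
for d in optics.landmark_of("wrist","square_insert")[:2]: print(d["confidence"],d["centre"],ray("wrist",d["centre"],0)[0])
for d in optics.masks_of("wrist","square_insert")[:2]: print(d["confidence"],d["mask"].sum(),rect("wrist",d["mask"],20))
c=(533,-420,176)
draw(im,"wrist",[[-77,-20],[19,-20],[19,100],[-19,100],[-19,20],[-77,20]],*c,20)
# where the held square would be drawn from the TCP
s=status.get_state();q=np.array(s["tcp_rot"]);yv=R.from_quat(q[[1,2,3,0]]).as_matrix()[:,1];a=np.arctan2(yv[1],yv[0])-np.pi/2
o=s["ee_pos"][:2]+43*np.array([np.cos(a),np.sin(a)])
draw(im,"wrist",[[-69,-12],[11,-12],[11,92],[-11,92],[-11,12],[-69,12]],*o,np.degrees(a),s["ee_pos"][2]+5,(255,0,0))
cv2.imwrite("pics/w11.png",im)
t=np.radians(c[2]); goto([c[0]-43*np.cos(t),c[1]-43*np.sin(t),13.5],c[2]+90,True)
E
python3 sq.py
```

```text
yel [50. 33.] 1568 [ 637.6 -185.2   81.7   25.3    1.9]
yel [347. 132.] 9186 [ 558.1 -454.3  134.3   97.1   88.2]
yel [22. 82.] 444 [ 614.  -149.    41.7    9.   -89.1]
0.98 [327.6, 156.2] [ 528.56360832 -424.16048668    0.        ]
0.57 22995 [ 557.3 -461.8  149.5  125.1   88.3]
pos [ 492.8 -413.4  123.6] yaw -93.4 rel -53.4 -> -57.7 clk 35.2 d [1.392 0.077 1.835] az 0.11 dist 2.3 F [-0.2 -0.5 -3.1] g 23.7
```

View pics/w11.png

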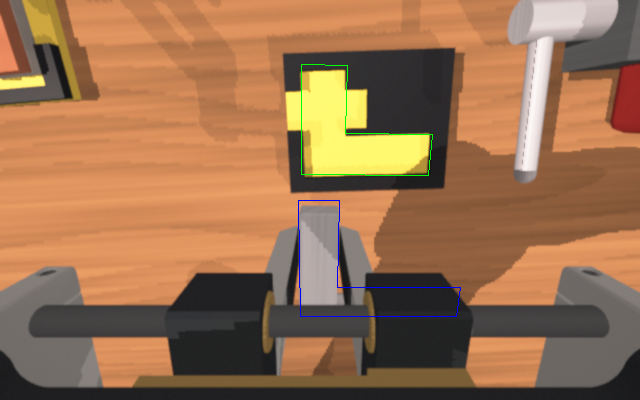

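The pocket's yellow sits at px (347,132) and fits corner (531,-420.5), yaw 177.5°. The held square points the right way, and the vise handle at (530,110) stays clear.

```bash
python3 -c "
from h import *
goto([574,-422.4,14],-92.5,True)"
```

```text
pos [ 492.8 -413.4  123.6] yaw -93.4 rel -53.4 -> -56.2 clk 35.2 d [1.36  0.069 1.826] az -0.19 dist 2.3 F [-0.2 -0.5 -3.1] g 23.7
```

Call:
carry_out --motion '[{"hand": 0.15,"dx": 0.6,"dy": 0.03,"dz": 0,"ax": 0,"ay": 0,"az": -0.2},{"hand": 0.15,"dx": 1.2,"dy": 0.07,"dz": 0.2,"ax": 0,"ay": 0,"az": -0.2},{"hand": 0.15,"dx": 1.36,"dy": 0.07,"dz": 0.6,"ax": 0,"ay": 0,"az": -0.2},{"hand": 0.15,"dx": 1.36,"dy": 0.07,"dz": 1.0,"ax": 0,"ay": 0,"az": -0.2},{"hand": 0.15,"dx": 1.36,"dy": 0.07,"dz": 1.3,"ax": 0,"ay": 0,"az": -0.2},{"hand": 0.15,"dx": 1.36,"dy": 0.07,"dz": 1.3,"ax": 0,"ay": 0,"az": -0.2}]'

```text
clock: 35.95
ee_pos: [572.8, -422.7, 44.2]
tcp_rot: [-0.001, 1.0, -0.022, -0.001]
contact_force: [0.0, -0.3, -3.3]
grip_width: 0.256
gripper_force: 29.9
```

```bash
python3 -c "
from h import *
goto([574,-422.4,14],-92.5,True)"
```

```text
pos [ 572.8 -422.7   44.2] yaw -92.5 rel -56.1 -> -56.2 clk 35.95 d [ 0.021 -0.004  0.504] az -0.01 dist 0.5 F [ 0.  -0.3 -3.3] g 24.1
```

Call:
carry_out --motion '[{"hand": 0.15,"dx": 0.01,"dy": 0,"dz": 0.15,"ax": 0,"ay": 0,"az": 0},{"hand": 0.15,"dx": 0.01,"dy": 0,"dz": 0.28,"ax": 0,"ay": 0,"az": 0},{"hand": 0.15,"dx": 0.01,"dy": 0,"dz": 0.38,"ax": 0,"ay": 0,"az": 0},{"hand": 0.15,"dx": 0.01,"dy": 0,"dz": 0.45,"ax": 0,"ay": 0,"az": 0},{"hand": 0.15,"dx": 0.01,"dy": 0,"dz": 0.49,"ax": 0,"ay": 0,"az": 0},{"hand": 0.15,"dx": 0.01,"dy": 0,"dz": 0.51,"ax": 0,"ay": 0,"az": 0},{"hand": 0.15,"dx": 0.01,"dy": 0,"dz": 0.51,"ax": 0,"ay": 0,"az": 0}]'

```text
clock: 36.83
ee_pos: [574.0, -423.8, 15.0]
tcp_rot: [0.0, 1.0, -0.022, 0.0]
contact_force: [-0.6, -0.9, -2.3]
grip_width: 0.251
gripper_force: 29.9
```

Not quite carrying yet, so a millimetre more.

Call:
carry_out --motion '[{"hand": 0.15,"dx": 0,"dy": 0,"dz": 0.015,"ax": 0,"ay": 0,"az": 0},{"hand": 0.15,"dx": 0,"dy": 0,"dz": 0.015,"ax": 0,"ay": 0,"az": 0},{"hand": 0.15,"dx": 0,"dy": 0,"dz": 0.015,"ax": 0,"ay": 0,"az": 0}]'

```text
clock: 37.2
ee_pos: [574.2, -423.8, 14.2]
tcp_rot: [0.0, 1.0, -0.022, 0.0]
contact_force: [0.3, -0.0, -2.8]
grip_width: 0.255
gripper_force: 29.9
```

Call:
carry_out --motion '[{"hand": 0.15,"dx": 0,"dy": 0,"dz": 0.012,"ax": 0,"ay": 0,"az": 0},{"hand": 0.15,"dx": 0,"dy": 0,"dz": 0.012,"ax": 0,"ay": 0,"az": 0},{"hand": 0.15,"dx": 0,"dy": 0,"dz": 0.012,"ax": 0,"ay": 0,"az": 0}]'

```text
clock: 37.58
ee_pos: [574.2, -423.9, 14.1]
tcp_rot: [0.0, 1.0, -0.022, 0.0]
contact_force: [-1.0, 2.4, 6.1]
grip_width: 0.251
gripper_force: 29.9
```

Contact. I'll open a little, within the notch, and lift.

Call:
carry_out --motion '[{"hand": 0.3,"dx": 0,"dy": 0,"dz": 0,"ax": 0,"ay": 0,"az": 0},{"hand": 0.38,"dx": 0,"dy": 0,"dz": 0,"ax": 0,"ay": 0,"az": 0},{"hand": 0.4,"dx": 0,"dy": 0,"dz": 0,"ax": 0,"ay": 0,"az": 0},{"hand": 0.4,"dx": 0,"dy": 0,"dz": -0.2,"ax": 0,"ay": 0,"az": 0},{"hand": 0.4,"dx": 0,"dy": 0,"dz": -0.7,"ax": 0,"ay": 0,"az": 0},{"hand": 0.4,"dx": 0,"dy": 0,"dz": -1.5,"ax": 0,"ay": 0,"az": 0},{"hand": 0.4,"dx": 0,"dy": 0,"dz": -2.5,"ax": 0,"ay": 0,"az": 0},{"hand": 0.4,"dx": -0.8,"dy": 0,"dz": -3.2,"ax": 0,"ay": 0,"az": 0},{"hand": 0.4,"dx": -1.5,"dy": 0,"dz": -3.2,"ax": 0,"ay": 0,"az": 0},{"hand": 0.4,"dx": -1.5,"dy": 0,"dz": -3.2,"ax": 0,"ay": 0,"az": 0},{"hand": 0.4,"dx": -1.5,"dy": 0,"dz": -3.2,"ax": 0,"ay": 0,"az": 0}]'

```text
clock: 38.95
ee_pos: [485.2, -419.8, 206.8]
tcp_rot: [0.0, 1.0, -0.022, 0.001]
contact_force: [0.1, -0.6, 0.5]
grip_width: 0.399
gripper_force: 0.0
```

```bash
python3 - <<'E'
from h import *
w=optics.get_image("wrist");t=optics.get_image("top")
a=cv2.resize(w[30:230,180:500],(400,250)); b=cv2.resize(t[90:310,110:540],(800,410))
o=np.zeros((600,800,3),np.uint8); o[:250,:400]=a;s=optics.get_image("scene");o[:250,400:]=cv2.resize(s[120:320,140:460],(400,250)); o[250:600]=cv2.resize(b,(800,350))
cv2.imwrite("pics/end.png",o)
goto([574,-424,200],-92,True)
E
```

```text
pos [ 485.2 -419.5  205.3] yaw -92.4 rel -51.6 -> -55.5 clk 39.1 d [1.481 0.012 0.088] az -0.08 dist 1.5 F [ 0.4 -0.7 -1. ] g 37.4
```

View pics/end.png

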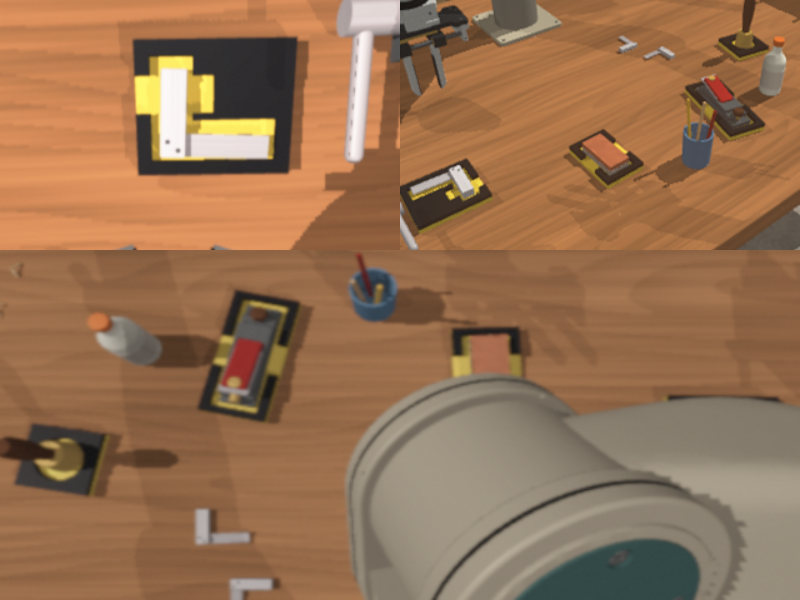

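Everything is in place. The square at (205,120) is in its L pocket but sits towards one edge, so I'm checking the margin numerically.

```bash
python3 - <<'E'
from h import *
from scipy.optimize import minimize
im=optics.get_image("wrist")
S=np.array([[-69,-12],[11,-12],[11,12],[-69,12]]);B=np.array([[-11,12],[11,12],[11,92],[-11,92]])
P=optics.camera_params("wrist");m=max((d["mask"] for d in optics.masks_of("wrist","square")),key=lambda a:a.sum())
def fit(z0):
    def rend(p):
        t=p[2];M=np.array([[np.cos(t),-np.sin(t)],[np.sin(t),np.cos(t)]]);o=np.zeros((400,640),np.uint8)
        h=cv2.convexHull(np.vstack([proj("wrist",np.c_[S@M.T+p[:2],np.full(4,z)]) for z in(z0,z0+18)]).astype(np.float32))
        cv2.fillPoly(o,[np.int32(h*16)],1,shift=4)
        cv2.fillPoly(o,[np.int32(proj("wrist",np.c_[B@M.T+p[:2],np.full(4,z0+10)])*16)],1,shift=4);return o>0
    f=lambda p:1-(rend(p)&m).sum()/(rend(p)|m).sum()
    x0=[531,-421,np.radians(177)]
    return minimize(f,x0,method="Nelder-Mead",options=dict(initial_simplex=[x0,[537,-421,x0[2]],[531,-415,x0[2]],[531,-421,x0[2]+.1]]))
r=fit(10);print(np.round(r.x[:2],1),np.degrees(r.x[2]),r.fun)
hsv=cv2.cvtColor(im,cv2.COLOR_BGR2HSV);y=cv2.inRange(hsv,(22,110,90),(35,255,255))|(m.astype(np.uint8)*255)
n,l,st,ce=cv2.connectedComponentsWithStats(cv2.morphologyEx(y,cv2.MORPH_CLOSE,np.ones((3,3))))
for i in range(1,n):
    if st[i,4]>3000: print(st[i],rect("wrist",l==i,10))
for d in optics.masks_of("wrist","square_insert")[:1]: print(rect("wrist",d["mask"],20))
E
```

```text
[ 525.1 -421.5] 176.91208768315005 0.048646796848235696
[ 288   74  113   84 5738] [ 557.3 -454.4  135.3   95.7   87.5]
[ 556.3 -461.1  147.8  125.2   88.4]
```

```bash
python3 -c "
from h import *
print(job.close_job())"
```

```text
the job is handed in; nothing more can be done
None
```

I put the plane, mallet, oilstone and square into their foam inserts in the order asked, left the glue bottle and pot of pencils alone, and handed the job in at about 39 s; the cameras showed all four seated, but I have no verdict back.

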